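Pin the filled moulds onto the vibrating table and run it up

ROBOT

A 7-joint arm with a two-finger parallel gripper is mounted at the origin on the work surface. World frame = base frame: x ahead of the robot, y to its left, z up, the work surface at z = 0. Lengths are in m, angles in degrees, forces in N, time in s.
With the tool pointing down it reaches from about 0.425 to 0.875 m from the base axis. Payload 4.7 kg.
Tool frame: the origin (TCP) lies at the very end of the fingers, on their centre line; the grasp point (between the pads) lies 19 mm behind it; z points along the fingers, y is the line along which they close (so a half turn about z gives the same grasp; the last joint's range is limited). The gripper opens to 87 mm and grips with 3 to 60 N. Pads are 19 mm wide; open, the fingers measure 117 mm over their backs; the gripper's body (75 mm by 190 mm) begins 51 mm behind the grasp point.
Start: joints at [68.703, 18.392, -4.016, 83.108, 1.295, 78.541, -3.26], TCP at [0.245, -0.602, 0.223] pointing down, gripper open.
Joint ranges: [-163.93, 163.93], [-17.29, 119.83], [-79.2, 71.16], [3.27, 140.29], [-89.18, 269.18], [5.43, 117.66], [-154.24, 154.24]. Speed limits (degrees/s): [147.25, 147.25, 180, 180, 180, 180, 180].

INTERFACE

Orientations are given as [roll, pitch, yaw] about the fixed x, y, z axes, in that order (R = Rz(yaw) Ry(pitch) Rx(roll)).
In Python, from cell import get_obs, eyes, env gives the robot as it stands.
- The arm moves only by the tool servo_tool, never from a script. Its argument "series" is a list that holds one entry, the list of rows, each a list of 7 numbers: the shift along the tool's x, y, z in units of 300 mm (1.0 is 300 mm), then the turn, a rotation vector about the tool's x, y, z in units of pi rad (1.0 is pi rad), then the opening, from 0 (shut) to 1 (fully open). In form: [[[tx, ty, tz, wx, wy, wz, gripper], ...]]. A call has 1 to 12 rows; each row is the pose to reach, as a shift and turn from the pose commanded when the call began, along the tool's axes at that moment, turning the shorter way round; what a row does not reach only later rows make up. A row lasts 1/12 s, in which the tool goes at most 41.7 mm and 7.16 degrees, less where a joint would pass 70% of its speed; a pose out of reach is approached as far as the arm can. A call with a number of a shift or a turn outside -1 to 1 is refused whole. A call with a gripper value outside its range is refused whole. The fingers move at their own pace and stop on an object; "grip_force" is the grip in N (left out, the last holds). Time passes only in rows, so rows that repeat a pose let the fingers close. It gives the time, the measured TCP pose, the force, the opening and the grip force at its end, in the units of the state.
- get_obs(): the state, without advancing time (a new reading comes with each control period).
- eyes.read_camera(name): name is "scene" or "top" or "wrist"; returns a dict with "frame" (384x512x3 uint8, red, green, blue), "depth" (384x512 float32, m along the optical axis (not along the pixel's ray), 0 where there is no reading), "fx", "fy", "cx", "cy" (pixels), "origin" and "rotation" of the camera in the world; the wrist camera has in their place "mount" (4x4, takes a point from camera to tool coordinates, whose origin is the TCP and whose axes are the flange's). Camera axes: x right, y down, z forward; pixel columns grow to the right and rows downward; lengths in m; the calibration is good to about 2 mm. A picture is of the moment at which its call begins: read the wrist's pose just before it.
- env.sign_off(): hands the job in; it is judged then, once.
The state is a dict: "time_s": time; "qpos": joint angles; "joint_velocities": joint speeds; "effort": joint torques, N m; "tool_pos": TCP position; "tool_rot": TCP orientation; "force": force on the tool from outside, world axes, zero at the start; "wrist_torque": the same for the moment, N m; "grip_width": finger opening in m; "grasp_force": force on a finger pad.
Only numpy, scipy, OpenCV 4.12 (cv2) and the standard library are available. Lean on these libraries where they do the work, as an engineer would, in place of code of your own. Each camera call takes 0.05 s, during which the arm holds its last target. There are 200 camera calls.

TASK

Switch the running vibrating table off first by sliding its amplitude slider right down to the red end, then stand every filled mould astride its own steel bar on the deck, keeping it upright, and lock each one down with a ball-lock pin: hold the red button in, push the pin through the mould's foot and the bar until the shoulder is home, and let go so that it locks. When all the moulds are pinned, slide the amplitude up to the green mark; leave any spare pin in the rack and the other things on the bench alone.

Things in the scene. Friction and masses are not known exactly. Their poses are not given: they have to be found in the camera images.
- mould1_hole (a point): Mould 1, blue frame, 0.5 to 0.75 kg; half a turn is the same; None if absent. Point on its cross-hole axis (mould x), 30 mm above its feet, midway between its two cheeks (12 mm thick, 70 wide, outer faces at x -31 and 31; 20 mm holes; channel between them 38 wide, 47 high). Lifting bar on top (16 wide in x, 68 long in y, 14 high): centre 78 mm above this point, 12 mm of air below it.
- mould2_hole (a point): Mould 2, orange frame, 0.5 to 0.75 kg; half a turn is the same; None if absent. Point on its cross-hole axis (mould x), 30 mm above its feet, midway between its two cheeks (12 mm thick, 70 wide, outer faces at x -31 and 31; 20 mm holes; channel between them 38 wide, 47 high). Lifting bar on top (16 wide in x, 68 long in y, 14 high): centre 78 mm above this point, 12 mm of air below it.
- mould3_hole (a point): Mould 3, green frame, 0.5 to 0.75 kg; half a turn is the same; None if absent. Point on its cross-hole axis (mould x), 30 mm above its feet, midway between its two cheeks (12 mm thick, 70 wide, outer faces at x -31 and 31; 20 mm holes; channel between them 38 wide, 47 high). Lifting bar on top (16 wide in x, 68 long in y, 14 high): centre 78 mm above this point, 12 mm of air below it.
- bar1_hole (a point): Right station on the vibrating table's deck (210 x 380 mm, top at z 85 mm): a steel bar 32 mm thick (x), 60 long (y), 44 high, which a mould's channel straddles, its cheeks standing on the deck. Point: centre of the bar's 26 mm cross hole (axis x), 30 mm above the deck. x points away from the robot, y left; stations 110 mm apart in y.
- bar2_hole (a point): Middle station on the vibrating table's deck (210 x 380 mm, top at z 85 mm): a steel bar 32 mm thick (x), 60 long (y), 44 high, which a mould's channel straddles, its cheeks standing on the deck. Point: centre of the bar's 26 mm cross hole (axis x), 30 mm above the deck. x points away from the robot, y left; stations 110 mm apart in y.
- bar3_hole (a point): Left station on the vibrating table's deck (210 x 380 mm, top at z 85 mm): a steel bar 32 mm thick (x), 60 long (y), 44 high, which a mould's channel straddles, its cheeks standing on the deck. Point: centre of the bar's 26 mm cross hole (axis x), 30 mm above the deck. x points away from the robot, y left; stations 110 mm apart in y.
- pin1_mid (a point): Ball-lock pin 1, 0.19 kg, axis x towards the nose. Point on the axis at mid grip; fully home it is at the mould's hole point. mm behind it: shoulder (25 across) front 31; bare 16 mm thick neck 35-83; black handle plate 50 x 50: 83-93; red button plate 44 x 44: back at 105 out, 99 held in. Ahead: 16 mm shank, balls at 34.5-40.5, round nose ends at 49.
- pin1_button (a joint): Button of pin 1: 0 out, 0.006 m held in; spring 4 to 9 N. Out, two balls stand 4 mm proud of the shank and cannot enter or leave a 20 mm hole. Two fingers from above, tips 10 mm over the axis, one over the neck and one behind the button, squeeze button and handle together and carry the pin.
- pin2_mid (a point): Ball-lock pin 2, 0.19 kg, axis x towards the nose. Point on the axis at mid grip; fully home it is at the mould's hole point. mm behind it: shoulder (25 across) front 31; bare 16 mm thick neck 35-83; black handle plate 50 x 50: 83-93; red button plate 44 x 44: back at 105 out, 99 held in. Ahead: 16 mm shank, balls at 34.5-40.5, round nose ends at 49.
- pin2_button (a joint): Button of pin 2: 0 out, 0.006 m held in; spring 4 to 9 N. Out, two balls stand 4 mm proud of the shank and cannot enter or leave a 20 mm hole. Home, the balls lie just beyond the far cheek.
- pin3_mid (a point): Ball-lock pin 3, 0.19 kg, axis x towards the nose. Point on the axis at mid grip; fully home it is at the mould's hole point. mm behind it: shoulder (25 across) front 31; bare 16 mm thick neck 35-83; black handle plate 50 x 50: 83-93; red button plate 44 x 44: back at 105 out, 99 held in. Ahead: 16 mm shank, balls at 34.5-40.5, round nose ends at 49.
- pin3_button (a joint): Button of pin 3: 0 out, 0.006 m held in; spring 4 to 9 N. Out, two balls stand 4 mm proud of the shank and cannot enter or leave a 20 mm hole. It cannot come out while the balls are in a hole.
- rest2 (a point): Wooden pin rack: mid point of a pin stowed in the middle notch, axis 60 mm above the bench; the other notches are 70 mm to either side along y. x is the way the stowed pins point. They lie loosely in two notched plates, open upwards, that rise 4 mm above the axis (one is under the neck). Lift straight up, 20 mm to clear.
- fader (a joint): Amplitude slider on the flat grey pendant: 0 = off (red tick end), 0.08 m = green mark, 0.12 m = full. Friction about 1.5 N; it stays where it is left.
- fader_top (a point): Centre of the top of the slider's orange grip (28 mm across the track, 20 along it, 40 high; top 74.5 mm above the bench). Its y axis is the track, towards higher settings; ticks are on the track's robot side.
- glue: Bystander, to be left alone: white glue bottle with a red cap, 48 mm across, 130 mm tall; origin at the centre of its underside.
- jar_blue: Bystander, to be left alone: glass jar with a blue lid, 68 mm across, 85 mm tall; origin at the centre of its underside.
- jar_yellow: Bystander, to be left alone: white jar with a yellow lid, 56 mm across, 55 mm tall; origin at the centre of its underside.
- tin: Bystander, to be left alone: brass tin, 60 mm across, 60 mm tall; origin at the centre of its underside.
- carton: Bystander, to be left alone: white carton 55 x 55 x 70 mm; origin at the centre of its underside.
- bowl: Bystander, to be left alone: green mixing bowl, 110 mm across, 50 mm tall; origin at the centre of its underside.
Things that resemble listed ones, but are neither listed nor needed, are in the scene too. Leave any pink or purple look-alike of the part that bears mould2_hole alone.

How it is judged (in metres and radians):
On the way, in this order (a step that is already met when the one before it is completed fails the run):
1. the amplitude slider is off (value of joint fader below 0.008 m), for 0.2 s.
2. every mould stands astride a bar on the deck, the slider still off ((distance between mould1_hole and bar1_hole below 0.01 m or distance between mould1_hole and bar2_hole below 0.01 m or distance between mould1_hole and bar3_hole below 0.01 m) and (distance between mould2_hole and bar1_hole below 0.01 m or distance between mould2_hole and bar2_hole below 0.01 m or distance between mould2_hole and bar3_hole below 0.01 m) and (distance between mould3_hole and bar1_hole below 0.01 m or distance between mould3_hole and bar2_hole below 0.01 m or distance between mould3_hole and bar3_hole below 0.01 m) and angle between each of mould1_hole, mould2_hole, mould3_hole's own z axis and vertical below 0.1 rad and value of joint fader below 0.008 m), for 0.2 s.
3. every mould is locked by a pin pushed home with its button out, the slider still off (all of step 2 and ((distance between pin1_mid and mould1_hole below 0.008 m and angle between the x axis of pin1_mid and the x axis of mould1_hole, either way round below 0.15 rad) or (distance between pin2_mid and mould1_hole below 0.008 m and angle between the x axis of pin2_mid and the x axis of mould1_hole, either way round below 0.15 rad) or (distance between pin3_mid and mould1_hole below 0.008 m and angle between the x axis of pin3_mid and the x axis of mould1_hole, either way round below 0.15 rad)) and ((distance between pin1_mid and mould2_hole below 0.008 m and angle between the x axis of pin1_mid and the x axis of mould2_hole, either way round below 0.15 rad) or (distance between pin2_mid and mould2_hole below 0.008 m and angle between the x axis of pin2_mid and the x axis of mould2_hole, either way round below 0.15 rad) or (distance between pin3_mid and mould2_hole below 0.008 m and angle between the x axis of pin3_mid and the x axis of mould2_hole, either way round below 0.15 rad)) and ((distance between pin1_mid and mould3_hole below 0.008 m and angle between the x axis of pin1_mid and the x axis of mould3_hole, either way round below 0.15 rad) or (distance between pin2_mid and mould3_hole below 0.008 m and angle between the x axis of pin2_mid and the x axis of mould3_hole, either way round below 0.15 rad) or (distance between pin3_mid and mould3_hole below 0.008 m and angle between the x axis of pin3_mid and the x axis of mould3_hole, either way round below 0.15 rad)) and value of joint each of pin1_button, pin2_button, pin3_button below 0.0015 m), for 0.2 s.
At the end, for the whole second after the job is handed in: Each mould upright astride a bar (hole points within 10 mm), a pin home through it (mid point within 8 mm of the hole point, within 0.15 rad), all buttons out (under 1.5 mm), spare pins in the rack, slider within 6 mm of the green mark ((distance between mould1_hole and bar1_hole below 0.01 m or distance between mould1_hole and bar2_hole below 0.01 m or distance between mould1_hole and bar3_hole below 0.01 m) and (distance between mould2_hole and bar1_hole below 0.01 m or distance between mould2_hole and bar2_hole below 0.01 m or distance between mould2_hole and bar3_hole below 0.01 m) and (distance between mould3_hole and bar1_hole below 0.01 m or distance between mould3_hole and bar2_hole below 0.01 m or distance between mould3_hole and bar3_hole below 0.01 m) and angle between each of mould1_hole, mould2_hole, mould3_hole's own z axis and vertical below 0.1 rad and ((distance between pin1_mid and mould1_hole below 0.008 m and angle between the x axis of pin1_mid and the x axis of mould1_hole, either way round below 0.15 rad) or (distance between pin2_mid and mould1_hole below 0.008 m and angle between the x axis of pin2_mid and the x axis of mould1_hole, either way round below 0.15 rad) or (distance between pin3_mid and mould1_hole below 0.008 m and angle between the x axis of pin3_mid and the x axis of mould1_hole, either way round below 0.15 rad)) and ((distance between pin1_mid and mould2_hole below 0.008 m and angle between the x axis of pin1_mid and the x axis of mould2_hole, either way round below 0.15 rad) or (distance between pin2_mid and mould2_hole below 0.008 m and angle between the x axis of pin2_mid and the x axis of mould2_hole, either way round below 0.15 rad) or (distance between pin3_mid and mould2_hole below 0.008 m and angle between the x axis of pin3_mid and the x axis of mould2_hole, either way round below 0.15 rad)) and ((distance between pin1_mid and mould3_hole below 0.008 m and angle between the x axis of pin1_mid and the x axis of mould3_hole, either way round below 0.15 rad) or (distance between pin2_mid and mould3_hole below 0.008 m and angle between the x axis of pin2_mid and the x axis of mould3_hole, either way round below 0.15 rad) or (distance between pin3_mid and mould3_hole below 0.008 m and angle between the x axis of pin3_mid and the x axis of mould3_hole, either way round below 0.15 rad)) and value of joint each of pin1_button, pin2_button, pin3_button below 0.0015 m and ((distance between pin1_mid and mould1_hole below 0.008 m and angle between the x axis of pin1_mid and the x axis of mould1_hole, either way round below 0.15 rad) or (distance between pin1_mid and mould2_hole below 0.008 m and angle between the x axis of pin1_mid and the x axis of mould2_hole, either way round below 0.15 rad) or (distance between pin1_mid and mould3_hole below 0.008 m and angle between the x axis of pin1_mid and the x axis of mould3_hole, either way round below 0.15 rad) or (x of pin1_mid in the frame of rest2 between -0.02 and 0.02 m and y of pin1_mid in the frame of rest2 between -0.085 and 0.085 m and z of pin1_mid in the frame of rest2 between -0.012 and 0.012 m)) and ((distance between pin2_mid and mould1_hole below 0.008 m and angle between the x axis of pin2_mid and the x axis of mould1_hole, either way round below 0.15 rad) or (distance between pin2_mid and mould2_hole below 0.008 m and angle between the x axis of pin2_mid and the x axis of mould2_hole, either way round below 0.15 rad) or (distance between pin2_mid and mould3_hole below 0.008 m and angle between the x axis of pin2_mid and the x axis of mould3_hole, either way round below 0.15 rad) or (x of pin2_mid in the frame of rest2 between -0.02 and 0.02 m and y of pin2_mid in the frame of rest2 between -0.085 and 0.085 m and z of pin2_mid in the frame of rest2 between -0.012 and 0.012 m)) and ((distance between pin3_mid and mould1_hole below 0.008 m and angle between the x axis of pin3_mid and the x axis of mould1_hole, either way round below 0.15 rad) or (distance between pin3_mid and mould2_hole below 0.008 m and angle between the x axis of pin3_mid and the x axis of mould2_hole, either way round below 0.15 rad) or (distance between pin3_mid and mould3_hole below 0.008 m and angle between the x axis of pin3_mid and the x axis of mould3_hole, either way round below 0.15 rad) or (x of pin3_mid in the frame of rest2 between -0.02 and 0.02 m and y of pin3_mid in the frame of rest2 between -0.085 and 0.085 m and z of pin3_mid in the frame of rest2 between -0.012 and 0.012 m)) and value of joint fader between 0.074 and 0.086 m); the robot touches nothing.
It fails at once if a filled mould is tipped more than 30 degrees (angle between any of mould1_hole, mould2_hole, mould3_hole's own z axis and vertical above 0.52 rad).
It fails at once if the table runs (slider above 20 mm) while a mould stands on it unpinned (value of joint fader above 0.02 m and (((distance between mould1_hole and bar1_hole below 0.01 m or distance between mould1_hole and bar2_hole below 0.01 m or distance between mould1_hole and bar3_hole below 0.01 m) and distance between each of pin1_mid, pin2_mid, pin3_mid and mould1_hole above 0.012 m) or ((distance between mould2_hole and bar1_hole below 0.01 m or distance between mould2_hole and bar2_hole below 0.01 m or distance between mould2_hole and bar3_hole below 0.01 m) and distance between each of pin1_mid, pin2_mid, pin3_mid and mould2_hole above 0.012 m) or ((distance between mould3_hole and bar1_hole below 0.01 m or distance between mould3_hole and bar2_hole below 0.01 m or distance between mould3_hole and bar3_hole below 0.01 m) and distance between each of pin1_mid, pin2_mid, pin3_mid and mould3_hole above 0.012 m))).
It fails at once if a bystander is pushed more than 4 cm (distance of any of glue, jar_blue, jar_yellow, tin, carton, bowl from where it was at the start of the episode above 0.04 m).
It fails at once if a bystander is knocked over (angle between any of glue, jar_blue, jar_yellow, tin, carton, bowl's own z axis and vertical above 0.6 rad).
Of mould1, mould2, mould3 only 2 to 3 are there at a start; the rules pass over those that are not, and their reading is None.
At some moment in a run one of mould1, mould2, mould3 may be knocked a few centimetres aside while the robot is not near it.
It also fails if it takes over 210 s, if anything falls off the work surface, if the arm or the gripper's body presses on something with over 40 N, if the wrist force passes 120 N, or if a joint passes its speed limit or range.

## Working session

There is one attempt and no reset: what is moved stays moved. The work goes in short steps, Python scripts to look and compute and a tool call to move; the robot and the scene stay as the last step left them, time stands still between calls to the robot, and variables do not carry over. Pictures are saved under pics/ and viewed, at most 14 in all, crops included, and the job is handed in when it is done.

Besides the shell and the picture viewer there is one more tool, called after "Call:" by a JSON object that holds its "name" and its "arguments", one argument or row to a line. servo_tool: Moves the arm, as the interface text tells. Shifts and turns lie within -1 to 1; 1 stands for 300 mm of shift or pi rad of turn. Its arguments: {"type":"object","properties":{"series":{"type":"array"},"grip_force":{"type":"number"}},"required":["series"]}

```bash
ls; mkdir -p pics; cat > h.py <<'E'
import numpy as np, cv2
from cell import get_obs, eyes, env
from scipy.spatial.transform import Rotation as R
def save(im,name): cv2.imwrite('pics/'+name+'.png',cv2.cvtColor(im,cv2.COLOR_RGB2BGR))
def pose():
    o=get_obs(); return np.array(o['tool_pos']),o['tool_rot']
def pts(c,o=None):
    "world xyz map from depth"
    d=c['depth']; v,u=np.mgrid[:d.shape[0],:d.shape[1]]
    P=np.dstack([(u-c['cx'])/c['fx']*d,(v-c['cy'])/c['fy']*d,d])
    if 'origin' in c: Rm,t=np.array(c['rotation']),np.array(c['origin'])
    else:
        M=np.array(c['mount']);T=np.eye(4);T[:3,:3]=R.from_euler('xyz',o['tool_rot'],degrees=True).as_matrix();T[:3,3]=o['tool_pos']
        M=T@M;Rm,t=M[:3,:3],M[:3,3]
    return P@Rm.T+t
E
python3 - <<'E'
from h import *
print(get_obs())
s=eyes.read_camera('scene');t=eyes.read_camera('top')
for n,c in(('scene',s),('top',t)):
    print(n,c['origin'],np.round(c['rotation'],3).tolist(),c['fx']); save(c['frame'],n+'0')
    np.savez('/tmp/'+n+'.npz',frame=c['frame'],P=pts(c),d=c['depth'])
save(cv2.resize(t['frame'],(800,600)),'top0b')
save(cv2.resize(s['frame'],(800,600)),'scene0b')
E
```

```text
pics
{'time_s': 0.0, 'qpos': array([68.70215183, 18.43830105, -4.01483716, 83.17461011,  1.29739521,
       78.54138855, -3.26186615]), 'joint_velocities': array([-0.0880134 ,  0.073053  ,  0.05316104,  0.0723053 ,  0.00619977,
       -0.18321942, -0.02536705]), 'effort': array([ 3.70140642e-04, -4.91284025e+01, -4.04076716e-01, -3.12526488e+01,
       -6.39911927e-02,  4.35965171e-02,  1.68298247e-04]), 'tool_pos': array([ 0.24432862, -0.60173316,  0.2214726 ]), 'tool_rot': array([-1.79891075e+02,  8.35882996e-03,  2.21055523e+01]), 'force': array([-0.20331517, -0.24021093, -0.00905958]), 'wrist_torque': array([ 0.02082151, -0.03680711, -0.03661596]), 'grasp_force': 0.0, 'grip_width': 0.08709184020767449}
scene [ 1.2437141  -0.53113715  1.17157232] [-137.988, -0.848, 55.581] 386.4726634078261Traceback (most recent call last):
  File "<stdin>", line 6, in <module>
  File "h.py", line 15, in pts
    return P@Rm.T+t
           ~~~~~~^~
ValueError: operands could not be broadcast together with shapes (384,512) (3,)
```

```bash
sed -i "s/Rm,t=np.array(c\['rotation'\]),/Rm,t=R.from_euler('xyz',c['rotation'],degrees=True).as_matrix(),/" h.py
python3 - <<'E'
from h import *
s=eyes.read_camera('scene');t=eyes.read_camera('top')
for n,c in(('scene',s),('top',t)):
    print(n,c['origin'],np.round(c['rotation'],3).tolist(),c['fx']); 
    np.savez('/tmp/'+n+'.npz',frame=c['frame'],P=pts(c),d=c['depth'])
    save(cv2.resize(c['frame'],(800,600)),n+'0b')
P=pts(t); print(P[::60,::80].round(3).tolist())
E
```

```text
scene [ 1.2437141  -0.53113715  1.17157232] [-137.988, -0.848, 55.581] 386.4726634078261
top [0.32877219 0.05177544 1.23959764] [-174.125, -1.064, -90.136] 380.33705416685245
[[[1.537, 1.299, -0.595], [1.536, 0.895, -0.587], [1.536, 0.49, -0.581], [1.54, 0.085, -0.58], [1.532, -0.319, -0.562], [1.54, -0.729, -0.568], [1.536, -1.134, -0.557]], [[1.291, 1.376, -0.741], [0.932, 0.613, 0.002], [0.906, 0.331, 0.059], [0.938, 0.074, -0.002], [0.937, -0.199, 0.002], [0.941, -0.476, -0.002], [1.312, -1.238, -0.748]], [[0.819, 1.063, -0.298], [0.678, 0.539, 0.147], [0.726, 0.34, 0.0], [0.699, 0.072, 0.087], [0.727, -0.194, 0.004], [0.728, -0.465, 0.003], [0.681, -0.643, 0.149]], [[0.59, 1.128, -0.423], [0.507, 0.55, 0.106], [0.524, 0.336, -0.001], [0.524, 0.074, -0.0], [0.522, -0.188, 0.012], [0.524, -0.457, 0.001], [0.524, -0.727, -0.002]], [[0.329, 1.126, -0.445], [0.328, 0.538, 0.115], [0.328, 0.325, 0.028], [0.327, 0.073, 0.002], [0.327, -0.187, 0.0], [0.326, -0.449, 0.0], [0.325, -0.712, 0.002]], [[0.069, 1.126, -0.472], [0.14, 0.579, 0.001], [0.156, 0.302, 0.115], [0.137, 0.073, -0.001], [0.136, -0.182, 0.002], [0.134, -0.44, 0.001], [0.139, -0.676, 0.041]], [[0.096, 0.533, 0.461], [-0.035, 0.56, 0.027], [-0.046, 0.323, -0.001], [0.038, 0.068, 0.281], [-0.048, -0.178, 0.004], [-0.051, -0.433, 0.001], [0.148, -0.299, 0.652]]]
```

View pics/top0b.png

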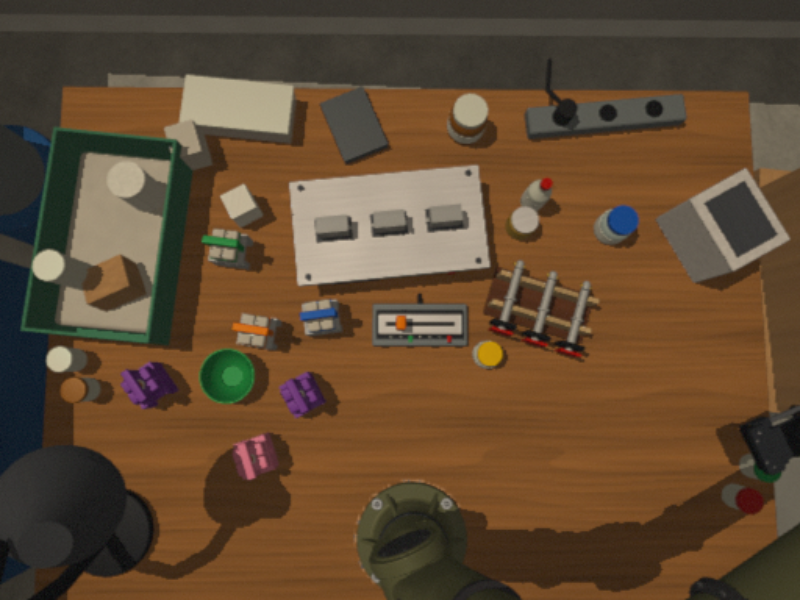

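View pics/scene0b.png

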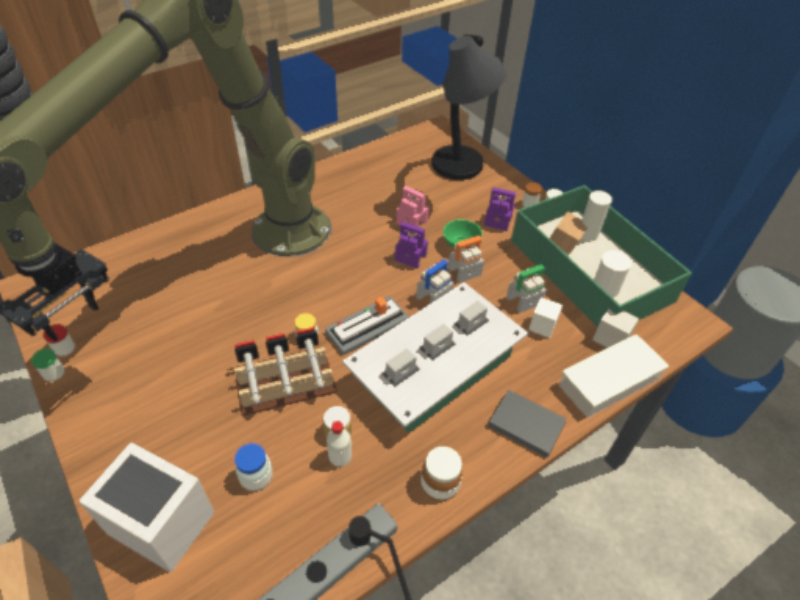

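```bash
python3 - <<'E'
from h import *
for n in('top','scene'):
    z=np.load(f'/tmp/{n}.npz');f=z['frame'];P=z['P'];hsv=cv2.cvtColor(f,cv2.COLOR_RGB2HSV);H,S,V=[hsv[...,i].astype(int) for i in range(3)];Z=P[...,2];X=P[...,0];Y=P[...,1]
    def rep(name,m,k=8):
        nn,l,st,c=cv2.connectedComponentsWithStats(m.astype(np.uint8))
        for i in range(1,nn):
            if st[i,4]<k: continue
            q=P[l==i]; a=q[:,:2]-q[:,:2].mean(0); w,v=np.linalg.eigh(a.T@a/len(a)); ang=np.degrees(np.arctan2(v[1,1],v[0,1]))%180
            mn=np.median(q,0); (bc,bs,ba)=cv2.minAreaRect((q[:,:2]*1000).astype(np.float32))
            print(n,name,st[i,4],'px',c[i].round(0),'mean',q.mean(0).round(4),'rect',np.round(bc,1),np.round(bs,1),round(ba,1),'ang',ang.round(1))
    ws=(X>0.2)&(X<1)&(Y>-.35)&(Y<.5)
    sat=S>110
    rep('blue',ws&sat&(H>100)&(H<125)&(Z>.098)&(Z<.13))
    rep('orange',ws&sat&(H>5)&(H<20)&(Z>.098)&(Z<.13)&(V>150))
    rep('green',ws&sat&(H>45)&(H<85)&(Z>.098)&(Z<.13))
    rep('bars',(X>.4)&(X<.85)&(Y<.3)&(Y>-.12)&(Z>.12)&(Z<.136),30)
    rep('fader',ws&sat&(H>5)&(H<20)&(Z>.066)&(Z<.085)&(Y<.2)&(V>150))
    rep('deck',(X>.4)&(X<.85)&(Y<.35)&(Y>-.2)&(Z>.079)&(Z<.092),300)
    rep('redpins',ws&sat&((H<6)|(H>172))&(Z<.12)&(Z>.04)&(Y<0))
    rep('shank',(X>.3)&(X<.7)&(Y<-.1)&(Y>-.4)&(Z>.06)&(Z<.08)&(S<60)&(V>100))
    rep('yellow',ws&sat&(H>20)&(H<33)&(Z>.04)&(Z<.07))
    rep('redtick/greentick',ws&sat&((H<6)|(H>172)|((H>45)&(H<85)))&(Z<.045)&(X<.55)&(abs(Y)<.2),2)
E
```

```text
top blue 113 px [203. 201.] mean [0.4437 0.1804 0.1154] rect [443.6 181.2] [14.8 65.7] 7.8 ang 98.1
top orange 110 px [159. 210.] mean [0.4157 0.3091 0.1157] rect [416.  309.8] [65.8 14.5] 80.5 ang 81.0
top green 119 px [141. 154.] mean [0.5836 0.369  0.1146] rect [584.5 370.7] [67.9 15.8] 83.3 ang 83.7
top bars 221 px [285. 136.] mean [ 0.6351 -0.0624  0.1293] rect [635.7 -62.6] [33.1 59.9] 6.4 ang 94.1
top bars 220 px [248. 140.] mean [0.6246 0.0467 0.1293] rect [625.3  46.4] [32.4 59.9] 5.6 ang 97.4
top bars 223 px [212. 143.] mean [0.6135 0.1556 0.1294] rect [614.5 156.2] [33.  59.9] 6.8 ang 96.4
top fader 47 px [256. 206.] mean [0.4316 0.0231 0.0746] rect [431.3  23.2] [18.4 25.1] 88.2 ang 179.4
top deck 7204 px [248. 144.] mean [0.6225 0.0473 0.0858] rect [625.1  46.3] [211.  380.7] 5.6 ang 95.5
top redpins 47 px [321. 211.] mean [ 0.4143 -0.1764  0.0729] rect [ 416.8 -176.4] [42.1 12.7] 72.3 ang 76.1
top redpins 47 px [342. 219.] mean [ 0.3919 -0.2425  0.0737] rect [ 394.9 -242.3] [42.9 13.2] 72.5 ang 74.8
top redpins 45 px [363. 225.] mean [ 0.3722 -0.3071  0.0749] rect [ 374
[... 2689 characters left out ...]
 [ 474.  -270.9] [ 18.1 132. ] 74.1 ang 162.9
scene shank 140 px [161. 241.] mean [ 0.4553 -0.3375  0.0658] rect [ 452.8 -337.2] [ 21.1 130.6] 69.4 ang 163.0
scene shank 8 px [228. 242.] mean [ 0.593  -0.1488  0.0761] rect [ 592.1 -149.1] [36.2  1.8] 8.7 ang 9.0
scene shank 9 px [243. 257.] mean [ 0.6727 -0.1419  0.0773] rect [ 673.4 -141.6] [33.   2.7] 6.5 ang 6.4
scene shank 79 px [215. 266.] mean [ 0.6403 -0.231   0.0616] rect [ 639.8 -231. ] [51.9 42.9] 48.7 ang 51.3
scene yellow 96 px [195. 205.] mean [ 0.3711 -0.1579  0.0547] rect [ 371.7 -158.1] [45.8 44.3] 55.9 ang 57.2
scene redtick/greentick 3 px [217. 206.] mean [ 0.3978 -0.0774  0.0202] rect [397.4 -77.2] [1.4 7.9] 30.5 ang 118.5
```

The top view (800x600 pixels) shows blue (320,317), orange (255,328) and green (228,245) moulds. The look-alikes are purple (148,384) and (302,394), and pink (255,457). The pendant slider is at (402,322), the bars at (333,227), (389,222) and (445,217), and the pins at (512,300), (545,310) and (577,320). mould2 has an orange frame, so (255,328) is the one that fits. I'll confirm it in a crop while planning the first move.

```bash
cat >> h.py <<'E'
def Rt(yaw,tilt=0): # tilt>0: tool y (closing, forward) raised, fingers lean forward
    return R.from_euler('z',yaw,degrees=True)*R.from_euler('x',180,degrees=True)*R.from_euler('x',-tilt,degrees=True)
def plan(*calls,start=None):
    "each call = list of waypoints (x,y,z,yaw,tilt,grip,rows or None)"
    o=get_obs(); p=np.array(o['tool_pos']); r=R.from_euler('xyz',o['tool_rot'],degrees=True)
    if start is not None: p=np.array(start[:3]); r=Rt(start[3],start[4])
    for c in calls:
        p0,r0=p,r; tot=0; print('CALL')
        for w in c:
            q=np.array(w[:3]); rq=Rt(w[3],w[4])
            n=w[6] or int(np.ceil(max(np.linalg.norm(q-p)/.036,np.degrees((r.inv()*rq).magnitude())/6.5)))+1
            s=r0.inv().apply(q-p0)/.3; t=(r0.inv()*rq).as_rotvec()/np.pi
            print(n,'x',[round(float(v),4) for v in [*s,*t]]+[w[5]]); tot+=n; p,r=q,rq
        print(' rows',tot)
E
python3 - <<'E'
from h import *
z=np.load('/tmp/top.npz');save(cv2.resize(z['frame'][130:310,70:310],(800,600),interpolation=cv2.INTER_CUBIC),'crop1')
plan([(.45,-.25,.22,60,0,1,None)],[(.432,.0205,.18,90.5,0,1,None)],[(.432,.0205,.052,90.5,0,1,None)],[(.432,.0205,.052,90.5,0,0,8)],
[(.4328,-.084,.052,90.5,0,0,10)])
E
```

```text
CALL
13 x [1.0763, -0.8292, 0.0072, -0.0003, -0.0001, -0.2105, 1]
 rows 13
CALL
9 x [0.7509, -0.5028, 0.1333, 0.0, 0.0, -0.1694, 1]
 rows 9
CALL
5 x [0.0, -0.0, 0.4267, 0.0, 0.0, 0.0, 1]
 rows 5
CALL
8 x [0.0, 0.0, 0.0, 0.0, 0.0, 0.0, 0]
 rows 8
CALL
10 x [-0.3483, -0.0004, -0.0, 0.0, 0.0, 0.0, 0]
 rows 10
```

View pics/crop1.png

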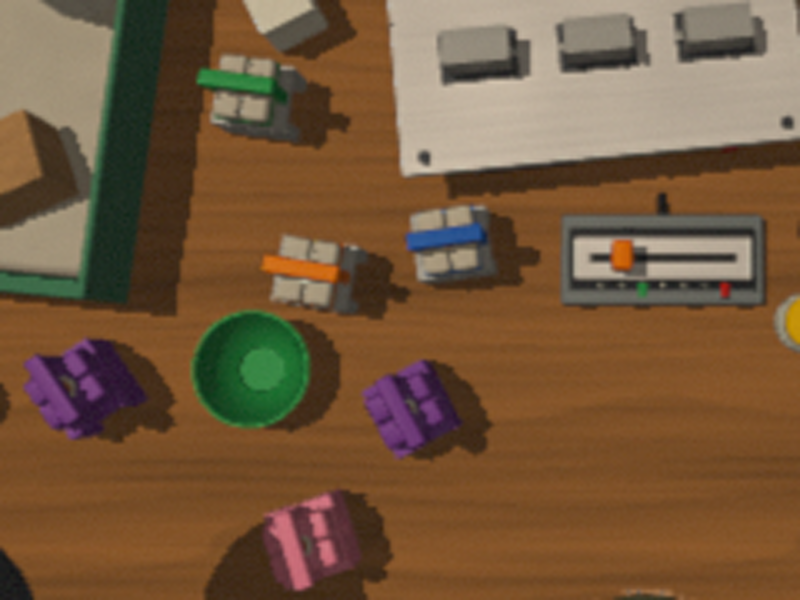

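The crop confirms it: the orange bar at (305,268) is mould2, the purple and pink ones are decoys, and the slider is at (622,255) with the red tick at (725,290).

```bash
python3 - <<'E'
from h import *
plan([(.44,-.35,.22,50,0,1,None)],[(.432,.0205,.18,90.5,0,1,None)])
E
```

```text
CALL
10 x [0.92, -0.5329, 0.0069, -0.0003, -0.0001, -0.155, 1]
 rows 10
CALL
12 x [0.9289, -0.8143, 0.1333, 0.0, 0.0, -0.225, 1]
 rows 12
```

Call:
{"name": "servo_tool", "arguments": {
  "series": [
    [[0.92,-0.533,0.007,0,0,-0.155,1],[0.92,-0.533,0.007,0,0,-0.155,1],[0.92,-0.533,0.007,0,0,-0.155,1],[0.92,-0.533,0.007,0,0,-0.155,1],[0.92,-0.533,0.007,0,0,-0.155,1],[0.92,-0.533,0.007,0,0,-0.155,1],[0.92,-0.533,0.007,0,0,-0.155,1],[0.92,-0.533,0.007,0,0,-0.155,1],[0.92,-0.533,0.007,0,0,-0.155,1],[0.92,-0.533,0.007,0,0,-0.155,1]]
  ],
  "grip_force": 15
}}

```text
time_s: 1.03
tool_pos: [0.4415, -0.3482, 0.2205]
tool_rot: [180.0, 0.0, 50.3]
force: [-0.4, -0.3, -0.0]
grip_width: 0.0871
grasp_force: 0.0
```

Call:
{"name": "servo_tool", "arguments": {
  "series": [
    [[0.929,-0.814,0.133,0,0,-0.225,1],[0.929,-0.814,0.133,0,0,-0.225,1],[0.929,-0.814,0.133,0,0,-0.225,1],[0.929,-0.814,0.133,0,0,-0.225,1],[0.929,-0.814,0.133,0,0,-0.225,1],[0.929,-0.814,0.133,0,0,-0.225,1],[0.929,-0.814,0.133,0,0,-0.225,1],[0.929,-0.814,0.133,0,0,-0.225,1],[0.929,-0.814,0.133,0,0,-0.225,1],[0.929,-0.814,0.133,0,0,-0.225,1],[0.929,-0.814,0.133,0,0,-0.225,1],[0.929,-0.814,0.133,0,0,-0.225,1]]
  ]
}}

```text
time_s: 2.03
tool_pos: [0.4323, 0.0184, 0.1806]
tool_rot: [180.0, 0.1, 90.4]
force: [0.5, -0.0, 0.1]
grip_width: 0.087
grasp_force: 0.0
```

```bash
cat >> h.py <<'E'
def comps(c,P,m,k=8):
    nn,l,st,ct=cv2.connectedComponentsWithStats(m.astype(np.uint8)); out=[]
    for i in range(1,nn):
        if st[i,4]>=k:
            q=P[l==i]; bc,bs,ba=cv2.minAreaRect((q[:,:2]*1000).astype(np.float32))
            print(st[i,4],'px',ct[i].round(0),'mean',q.mean(0).round(4),'rect',np.round(bc,1),np.round(bs,1),round(ba,1))
def hsvs(f):
    h=cv2.cvtColor(f,cv2.COLOR_RGB2HSV).astype(int); return h[...,0],h[...,1],h[...,2]
E
python3 - <<'E'
from h import *
o=get_obs();c=eyes.read_camera('wrist');P=pts(c,o);H,S,V=hsvs(c['frame']);Z=P[...,2]
print(np.round(c['mount'],3).tolist())
comps(c,P,(S>110)&(H>5)&(H<20)&(Z>.068)&(Z<.085)&(V>120),30)
comps(c,P,(S>110)&((H>172)|(H<6))&(Z<.03)&(Z>.01),10)
comps(c,P,(S>110)&(H>45)&(H<85)&(Z<.03)&(Z>.01),10)
save(c['frame'],'w1')
E
```

```text
[[0.0, -0.961, -0.276, 0.075], [1.0, 0.0, -0.0, -0.0], [0.0, -0.276, 0.961, -0.161], [0.0, 0.0, 0.0, 1.0]]
607 px [252. 180.] mean [0.4304 0.0225 0.0724] rect [430.3  21.9] [26.6 19.3] 1.0
45 px [226. 250.] mean [ 0.4006 -0.0761  0.0203] rect [400.6 -76.2] [ 4.8 12.8] 89.0
```

View pics/w1.png

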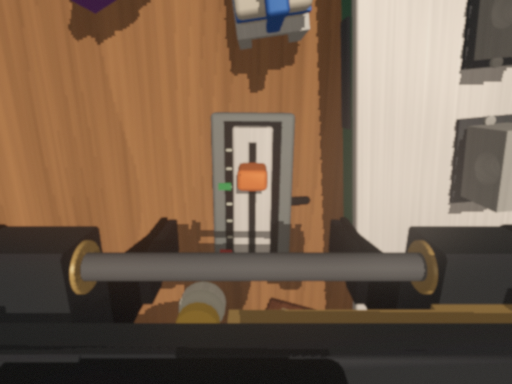

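Call:
{"name": "servo_tool", "arguments": {
  "series": [
    [[0,0,0.427,0,0,0,1],[0,0,0.427,0,0,0,1],[0,0,0.427,0,0,0,1],[0,0,0.427,0,0,0,1],[0,0,0.427,0,0,0,1],[0,0,0.427,0,0,0,0],[0,0,0.427,0,0,0,0],[0,0,0.427,0,0,0,0],[0,0,0.427,0,0,0,0],[0,0,0.427,0,0,0,0],[0,0,0.427,0,0,0,0],[0,0,0.427,0,0,0,0]]
  ]
}}

```text
time_s: 3.08
tool_pos: [0.4324, 0.0202, 0.0528]
tool_rot: [180.0, 0.0, 90.5]
force: [0.4, -0.2, -0.5]
grip_width: 0.0482
grasp_force: 0.0
```

The wrist view shows the slider at (252,180) and the green tick at (224,187), which agrees with the top view to 2 mm.

Call:
{"name": "servo_tool", "arguments": {
  "series": [
    [[0,0,0,0,0,0,0],[0,0,0,0,0,0,0],[0,0,0,0,0,0,0],[0,0,0,0,0,0,0],[0,0,0,0,0,0,0],[-0.1,0,0,0,0,0,0],[-0.18,0,0,0,0,0,0],[-0.26,0,0,0,0,0,0],[-0.31,0,0,0,0,0,0],[-0.34,0,0,0,0,0,0],[-0.345,0,0,0,0,0,0],[-0.345,0,0,0,0,0,0]]
  ]
}}

```text
time_s: 4.08
tool_pos: [0.4308, -0.0812, 0.052]
tool_rot: [-179.7, -0.2, 90.5]
force: [-7.3, 5.5, 9.6]
grip_width: 0.0279
grasp_force: 15.0
```

```bash
python3 - <<'E'
from h import *
o=get_obs();print(o['tool_pos'],o['force'],o['grip_width'])
for n in('scene','top'):
    c=eyes.read_camera(n);P=pts(c);H,S,V=hsvs(c['frame']);Z=P[...,2];X=P[...,0];Y=P[...,1]
    print(n)
    comps(c,P,(S>110)&(H>5)&(H<20)&(Z>.03)&(Z<.085)&(V>120)&(abs(Y)<.13)&(X>.38)&(X<.5),4)
E
```

```text
[ 0.43082235 -0.08119338  0.05198878] [-7.32792085  5.51908628  9.62258386] 0.027939263962714504
scene
7 px [219. 209.] mean [ 0.4319 -0.09    0.0497] rect [430.5 -89.9] [ 2.2 18.4] 82.0
top
```

```bash
python3 - <<'E'
from h import *
plan([(.4308,-.0812,.053,90.5,0,1,3),(.4308,-.0812,.25,90.5,0,1,6)],[(.444,.09,.25,98,0,1,None)])
E
```

```text
CALL
3 x [-0.0, -0.0002, -0.0033, -0.0017, -0.001, -0.0, 1]
6 x [0.002, -0.0037, -0.66, -0.0017, -0.001, -0.0, 1]
 rows 9
CALL
6 x [0.5703, 0.049, 0.0, -0.0, 0.0, -0.0417, 1]
 rows 6
```

Call:
{"name": "servo_tool", "arguments": {
  "series": [
    [[0,0,0,0,0,0,1],[0,0,0,0,0,0,1],[0,0,0,0,0,0,1],[0,0,0,0,0,0,1],[0,0,-0.66,0,0,0,1],[0,0,-0.66,0,0,0,1],[0,0,-0.66,0,0,0,1],[0,0,-0.66,0,0,0,1],[0,0,-0.66,0,0,0,1],[0,0,-0.66,0,0,0,1],[0,0,-0.66,0,0,0,1]]
  ]
}}

```text
time_s: 5.1
tool_pos: [0.4346, -0.0838, 0.2524]
tool_rot: [179.7, 0.1, 90.5]
force: [-0.1, -0.1, -0.8]
grip_width: 0.0857
grasp_force: 0.0
```

Call:
{"name": "servo_tool", "arguments": {
  "series": [
    [[0.57,0.049,0,0,0,-0.042,1],[0.57,0.049,0,0,0,-0.042,1],[0.57,0.049,0,0,0,-0.042,1],[0.57,0.049,0,0,0,-0.042,1],[0.57,0.049,0,0,0,-0.042,1],[0.57,0.049,0,0,0,-0.042,1],[0.57,0.049,0,0,0,-0.042,1],[0.57,0.049,0,0,0,-0.042,1]]
  ]
}}

```text
time_s: 5.77
tool_pos: [0.4459, 0.0859, 0.2493]
tool_rot: [-179.9, 0.0, 97.9]
force: [0.2, -0.2, 0.4]
grip_width: 0.0869
grasp_force: 0.0
```

```bash
cat >> h.py <<'E'
def moulds(c,P):
    H,S,V=hsvs(c['frame']);X,Y,Z=[P[...,i] for i in range(3)];ws=(X>.2)&(X<1)&(Y>-.35)&(Y<.5)&(S>110)
    for nm,m in(('blue',(H>100)&(H<125)),('orange',(H>5)&(H<20)&(V>130)),('green',(H>45)&(H<85))):
        print(nm);comps(c,P,ws&m&(((Z>.104)&(Z<.125))|((Z>.189)&(Z<.21))),20)
E
python3 - <<'E'
from h import *
c=eyes.read_camera('top');P=pts(c);H,S,V=hsvs(c['frame']);Z=P[...,2];X=P[...,0];Y=P[...,1]
comps(c,P,(S>110)&(H>5)&(H<20)&(Z>.065)&(Z<.085)&(V>120)&(abs(Y)<.13)&(X>.38)&(X<.5),4)
moulds(c,P)
o=get_obs();print(o['tool_pos'],o['tool_rot']);c=eyes.read_camera('wrist');P=pts(c,o);print('wrist');moulds(c,P)
E
```

```text
7 px [289. 202.] mean [ 0.443  -0.0783  0.0744] rect [443.8 -77.7] [14.9  4. ] 74.3
blue
50 px [197. 202.] mean [0.4409 0.1992 0.1153] rect [441.3 199. ] [14.6 28.5] 10.8
orange
120 px [160. 210.] mean [0.4153 0.3087 0.1152] rect [415.4 309.5] [67.3 15.5] 80.1
green
116 px [140. 154.] mean [0.5837 0.3695 0.115 ] rect [584.5 370.9] [68.2 15.1] 83.4
[0.44605313 0.08584686 0.24957815] [-1.79913814e+02  1.64669757e-03  9.78865934e+01]
wrist
blue
1140 px [265.  75.] mean [0.4427 0.1818 0.1132] rect [442.9 180.9] [14.2 65.8] 8.0
orange
green
```

```bash
python3 - <<'E'
from h import *
plan([(.443,.181,.17,98,0,1,None),(.443,.181,.094,98,0,1,None)],[(.443,.181,.094,98,0,0,10)],[(.443,.181,.26,98,0,0,None)],[(.6357,-.0638,.26,95.6,0,0,None)],[(.6357,-.0638,.179,95.6,0,0,None)])
E
```

```text
CALL
5 x [0.3152, 0.0333, 0.266, -0.0003, 0.0, -0.0007, 1]
4 x [0.3152, 0.0336, 0.5193, -0.0003, 0.0, -0.0007, 1]
 rows 9
CALL
10 x [0.0, 0.0, 0.0, 0.0, 0.0, 0.0, 0]
 rows 10
CALL
6 x [0.0, 0.0, -0.5533, 0.0, 0.0, 0.0, 0]
 rows 6
CALL
10 x [-0.8975, 0.5225, 0.0, 0.0, -0.0, 0.0133, 0]
 rows 10
CALL
4 x [0.0, -0.0, 0.27, 0.0, 0.0, 0.0, 0]
 rows 4
```

Call:
{"name": "servo_tool", "arguments": {
  "series": [
    [[0.315,0.033,0.1,0,0,0,1],[0.315,0.033,0.2,0,0,0,1],[0.315,0.033,0.266,0,0,0,1],[0.315,0.033,0.266,0,0,0,1],[0.315,0.033,0.4,0,0,0,1],[0.315,0.033,0.48,0,0,0,1],[0.315,0.033,0.519,0,0,0,1],[0.315,0.033,0.519,0,0,0,1],[0.315,0.033,0.519,0,0,0,1]]
  ],
  "grip_force": 30
}}

```text
time_s: 6.62
tool_pos: [0.4434, 0.1821, 0.0952]
tool_rot: [-180.0, -0.0, 98.0]
force: [-0.1, 0.2, 0.0]
grip_width: 0.087
grasp_force: 0.0
```

Call:
{"name": "servo_tool", "arguments": {
  "series": [
    [[0,0,0,0,0,0,0],[0,0,0,0,0,0,0],[0,0,0,0,0,0,0],[0,0,0,0,0,0,0],[0,0,0,0,0,0,0],[0,0,0,0,0,0,0],[0,0,0,0,0,0,0],[0,0,0,0,0,0,0],[0,0,0,0,0,0,0],[0,0,0,0,0,0,0],[0,0,0,0,0,0,0],[0,0,0,0,0,0,0]]
  ]
}}

```text
time_s: 7.62
tool_pos: [0.4429, 0.1829, 0.0947]
tool_rot: [180.0, -0.0, 98.1]
force: [2.2, -0.8, -4.5]
grip_width: 0.0156
grasp_force: 30.0
```

Gripped (15.6 mm). Now I'll lift and carry it to station 1.

Call:
{"name": "servo_tool", "arguments": {
  "series": [
    [[0,0,-0.1,0,0,0,0],[0,0,-0.2,0,0,0,0],[0,0,-0.3,0,0,0,0],[0,0,-0.4,0,0,0,0],[0,0,-0.5,0,0,0,0],[0,0,-0.553,0,0,0,0],[0,0,-0.553,0,0,0,0],[0,0,-0.553,0,0,0,0]]
  ]
}}

```text
time_s: 8.28
tool_pos: [0.4423, 0.1825, 0.2595]
tool_rot: [-179.9, 0.0, 98.1]
force: [0.4, -0.1, -8.1]
grip_width: 0.0154
grasp_force: 30.0
```

Call:
{"name": "servo_tool", "arguments": {
  "series": [
    [[-0.07,0.04,0,0,0,0.001,0],[-0.16,0.095,0,0,0,0.003,0],[-0.26,0.15,0,0,0,0.005,0],[-0.36,0.21,0,0,0,0.007,0],[-0.46,0.27,0,0,0,0.009,0],[-0.56,0.33,0,0,0,0.011,0],[-0.66,0.385,0,0,0,0.013,0],[-0.76,0.44,0,0,0,0.013,0],[-0.84,0.49,0,0,0,0.013,0],[-0.898,0.522,0,0,0,0.013,0],[-0.898,0.522,0,0,0,0.013,0],[-0.898,0.522,0,0,0,0.013,0]]
  ]
}}

```text
time_s: 9.28
tool_pos: [0.6344, -0.0639, 0.2558]
tool_rot: [-179.6, -0.1, 95.6]
force: [-0.6, 1.4, -8.0]
grip_width: 0.0157
grasp_force: 30.0
```

```bash
python3 - <<'E'
from h import *
o=get_obs();print(o['tool_pos'],o['tool_rot'],o['force'],o['grip_width'])
plan([(.6357,-.0638,.195,95.6,0,0,None),(.6357,-.0638,.180,95.6,0,0,None)])
c=eyes.read_camera('top');P=pts(c);H,S,V=hsvs(c['frame']);Z=P[...,2];X=P[...,0];Y=P[...,1]
comps(c,P,(S>110)&(H>5)&(H<20)&(Z>.065)&(Z<.085)&(V>120)&(abs(Y)<.13)&(X>.38)&(X<.5),4)
moulds(c,P)
E
```

```text
[ 0.63438163 -0.0638536   0.25575823] [-1.79591892e+02 -1.39183148e-01  9.55769158e+01] [-0.59899289  1.38212324 -7.97989219] 0.01570378398054681
CALL
3 x [-0.0007, 0.0058, 0.2025, -0.0023, -0.0008, -0.0001, 0]
2 x [-0.0009, 0.0062, 0.2525, -0.0023, -0.0008, -0.0001, 0]
 rows 5
58 px [288. 206.] mean [ 0.4315 -0.0761  0.074 ] rect [431.3 -76. ] [18.2 25.4] 88.7
blue
orange
120 px [160. 210.] mean [0.4154 0.3089 0.1154] rect [415.5 309.4] [68.  15.2] 80.4
green
116 px [140. 154.] mean [0.5837 0.3698 0.115 ] rect [584.2 370.5] [67.7 15.2] 82.0
```

Call:
{"name": "servo_tool", "arguments": {
  "series": [
    [[-0.001,0.006,0.06,-0.002,0,0,0],[-0.001,0.006,0.12,-0.002,0,0,0],[-0.001,0.006,0.17,-0.002,0,0,0],[-0.001,0.006,0.2,-0.002,0,0,0],[-0.001,0.006,0.225,-0.002,0,0,0],[-0.001,0.006,0.245,-0.002,0,0,0],[-0.001,0.006,0.252,-0.002,0,0,0],[-0.001,0.006,0.252,-0.002,0,0,0],[-0.001,0.006,0.252,-0.002,0,0,0]]
  ]
}}

```text
time_s: 10.08
tool_pos: [0.6376, -0.062, 0.1855]
tool_rot: [179.6, 0.0, 95.7]
force: [-1.1, 0.4, -6.4]
grip_width: 0.0155
grasp_force: 30.0
```

Call:
{"name": "servo_tool", "arguments": {
  "series": [
    [[0,0,0.005,0,0,0,0],[0,0,0.01,0,0,0,0],[0,0,0.01,0,0,0,0],[0,0,0.01,0,0,0,0]]
  ]
}}

```text
time_s: 10.42
tool_pos: [0.6375, -0.0622, 0.1821]
tool_rot: [179.6, 0.0, 95.7]
force: [-0.3, 0.1, -7.2]
grip_width: 0.0158
grasp_force: 30.0
```

```bash
python3 - <<'E'
from h import *
o=get_obs();print(o['tool_pos'],o['tool_rot'],o['force'],o['grip_width'])
E
```

```text
[ 0.63754882 -0.06217315  0.18211976] [1.79630634e+02 1.33865502e-02 9.57217871e+01] [-0.27562573  0.12070549 -7.15765732] 0.015775682910142235
```

Call:
{"name": "servo_tool", "arguments": {
  "series": [
    [[0,-0.004,0.006,0,0,0,0],[0,-0.004,0.01,0,0,0,0],[0,-0.004,0.01,0,0,0,0],[0,-0.004,0.01,0,0,0,0]]
  ]
}}

```text
time_s: 10.75
tool_pos: [0.6371, -0.0618, 0.1802]
tool_rot: [179.5, 0.0, 95.7]
force: [0.1, 1.4, -0.8]
grip_width: 0.0157
grasp_force: 30.0
```

```bash
python3 - <<'E'
from h import *
o=get_obs();print(o['tool_pos'],o['tool_rot'],o['force'],o['grip_width'])
p=o['tool_pos']
plan([(*p,95.6,0,1,6),(*p[:2],.27,95.6,0,1,None)],[(.40,.215,.26,81,0,1,None)])
E
```

```text
[ 0.63714275 -0.06175237  0.18018971] [1.79510115e+02 1.05383717e-02 9.57425579e+01] [ 0.08530981  1.43165924 -0.76837618] 0.01569701265615782
CALL
6 x [0.0, 0.0, 0.0, 0.0027, 0.0001, 0.0008, 1]
4 x [-0.0001, 0.0026, -0.2994, 0.0027, 0.0001, 0.0008, 1]
 rows 10
CALL
12 x [0.9952, -0.6967, 0.0333, -0.0, -0.0, 0.0811, 1]
 rows 12
```

Standing on the deck (the force dropped from -8 N to -0.8 N). I'll release and go to hover near the orange mould.

Call:
{"name": "servo_tool", "arguments": {
  "series": [
    [[0,0,0,0,0,0,1],[0,0,0,0,0,0,1],[0,0,0,0,0,0,1],[0,0,0,0,0,0,1],[0,0,0,0,0,0,1],[0,0,0,0,0,0,1],[0,0.002,-0.3,0.002,0,0,1],[0,0.002,-0.3,0.002,0,0,1],[0,0.002,-0.3,0.002,0,0,1],[0,0.002,-0.3,0.002,0,0,1]]
  ]
}}

```text
time_s: 11.58
tool_pos: [0.6385, -0.0616, 0.2734]
tool_rot: [179.6, 0.1, 95.7]
force: [0.5, -0.6, -0.3]
grip_width: 0.0741
grasp_force: 0.0
```

Call:
{"name": "servo_tool", "arguments": {
  "series": [
    [[0.995,-0.697,0.033,0,0,0.081,1],[0.995,-0.697,0.033,0,0,0.081,1],[0.995,-0.697,0.033,0,0,0.081,1],[0.995,-0.697,0.033,0,0,0.081,1],[0.995,-0.697,0.033,0,0,0.081,1],[0.995,-0.697,0.033,0,0,0.081,1],[0.995,-0.697,0.033,0,0,0.081,1],[0.995,-0.697,0.033,0,0,0.081,1],[0.995,-0.697,0.033,0,0,0.081,1],[0.995,-0.697,0.033,0,0,0.081,1],[0.995,-0.697,0.033,0,0,0.081,1],[0.995,-0.697,0.033,0,0,0.081,1]]
  ]
}}

```text
time_s: 12.58
tool_pos: [0.3987, 0.2129, 0.2586]
tool_rot: [180.0, 0.1, 81.1]
force: [0.5, -0.1, 0.6]
grip_width: 0.0873
grasp_force: 0.0
```

```bash
python3 - <<'E'
from h import *
c=eyes.read_camera('top');P=pts(c);moulds(c,P)
o=get_obs();print(o['tool_pos'],o['tool_rot']);c=eyes.read_camera('wrist');P=pts(c,o);print('wrist');moulds(c,P)
E
```

```text
blue
128 px [287. 129.] mean [ 0.6367 -0.0608  0.2   ] rect [637.2 -60.2] [15.  65.7] 6.1
orange
green
115 px [140. 154.] mean [0.5837 0.3699 0.1155] rect [584.1 371. ] [67.6 14.7] 82.9
[0.3990783  0.21254909 0.25862563] [-1.79972730e+02  2.83117492e-02  8.10278283e+01]
wrist
blue
orange
1210 px [254.  73.] mean [0.4148 0.3086 0.1131] rect [414.8 307.7] [66.9 15.7] 80.7
green
250 px [428.   6.] mean [0.5771 0.3405 0.1114] rect [578.8 340.4] [10.  16.1] 72.7
```

```bash
python3 - <<'E'
from h import *
plan([(.415,.308,.17,80.7,0,1,None),(.415,.308,.094,80.7,0,1,None)],[(.415,.308,.27,80.7,0,0,None)],[(.6252,.045,.27,95.6,0,0,None)])
E
```

```text
CALL
5 x [0.3226, 0.0025, 0.2956, -0.0003, 0.0, 0.0017, 1]
4 x [0.3226, 0.0027, 0.5489, -0.0003, 0.0, 0.0017, 1]
 rows 9
CALL
6 x [0.0, 0.0, -0.5867, 0.0, 0.0, 0.0, 0]
 rows 6
CALL
11 x [-0.7519, 0.8331, 0.0, 0.0, 0.0, -0.0828, 0]
 rows 11
```

Call:
{"name": "servo_tool", "arguments": {
  "series": [
    [[0.323,0.003,0.1,0,0,0.002,1],[0.323,0.003,0.2,0,0,0.002,1],[0.323,0.003,0.296,0,0,0.002,1],[0.323,0.003,0.296,0,0,0.002,1],[0.323,0.003,0.4,0,0,0.002,1],[0.323,0.003,0.5,0,0,0.002,1],[0.323,0.003,0.549,0,0,0.002,1],[0.323,0.003,0.549,0,0,0.002,1],[0.323,0.003,0.549,0,0,0.002,1]]
  ]
}}

```text
time_s: 13.43
tool_pos: [0.4144, 0.3087, 0.0935]
tool_rot: [-179.8, 0.0, 80.7]
force: [0.8, 0.4, 0.3]
grip_width: 0.0873
grasp_force: 0.0
```

Call:
{"name": "servo_tool", "arguments": {
  "series": [
    [[0,0,0,0,0,0,0],[0,0,0,0,0,0,0],[0,0,0,0,0,0,0],[0,0,0,0,0,0,0],[0,0,0,0,0,0,0],[0,0,0,0,0,0,0],[0,0,0,0,0,0,0],[0,0,0,0,0,0,0],[0,0,0,0,0,0,0],[0,0,0,0,0,0,0],[0,0,0,0,0,0,0]]
  ]
}}

```text
time_s: 14.35
tool_pos: [0.4143, 0.3096, 0.0944]
tool_rot: [-180.0, 0.0, 80.8]
force: [-0.3, 0.6, 0.6]
grip_width: 0.0218
grasp_force: 0.0
```

Call:
{"name": "servo_tool", "arguments": {
  "series": [
    [[0,0,-0.1,0,0,0,0],[0,0,-0.2,0,0,0,0],[0,0,-0.3,0,0,0,0],[0,0,-0.4,0,0,0,0],[0,0,-0.5,0,0,0,0],[0,0,-0.587,0,0,0,0],[0,0,-0.587,0,0,0,0],[0,0,-0.587,0,0,0,0]]
  ]
}}

```text
time_s: 15.02
tool_pos: [0.415, 0.3101, 0.2717]
tool_rot: [179.8, -0.1, 80.8]
force: [-0.0, 0.2, -0.0]
grip_width: 0.0007
grasp_force: 0.0
```

Call:
{"name": "servo_tool", "arguments": {
  "series": [
    [[-0.06,0.07,0,0,0,-0.007,0],[-0.13,0.145,0,0,0,-0.015,0],[-0.2,0.22,0,0,0,-0.022,0],[-0.27,0.3,0,0,0,-0.03,0],[-0.34,0.38,0,0,0,-0.038,0],[-0.42,0.46,0,0,0,-0.046,0],[-0.5,0.55,0,0,0,-0.055,0],[-0.58,0.64,0,0,0,-0.064,0],[-0.66,0.73,0,0,0,-0.073,0],[-0.72,0.79,0,0,0,-0.08,0],[-0.752,0.833,0,0,0,-0.083,0],[-0.752,0.833,0,0,0,-0.083,0]]
  ]
}}

```text
time_s: 16.02
tool_pos: [0.6263, 0.0417, 0.2672]
tool_rot: [-179.8, 0.0, 95.4]
force: [0.5, -1.1, -0.2]
grip_width: 0.0005
grasp_force: 0.0
```

```bash
python3 - <<'E'
from h import *
o=get_obs();print(o['tool_pos'],o['tool_rot'],o['force'],o['grip_width'])
plan([(.6252,.045,.20,95.6,0,0,None),(.6252,.045,.179,95.6,0,0,None)])
E
```

```text
[0.62631494 0.04169277 0.26724269] [-1.79794110e+02  1.23338983e-02  9.53731692e+01] [ 0.54385957 -1.13406423 -0.1822913 ] 0.0005365191024750129
CALL
3 x [0.0114, -0.0019, 0.2241, -0.0011, 0.0001, -0.0013, 0]
2 x [0.0114, -0.0016, 0.2941, -0.0011, 0.0001, -0.0013, 0]
 rows 5
```

The fingers closed on nothing: the lift started before they had closed. I'll check where the orange mould is now.

```bash
python3 - <<'E'
from h import *
for n in('top','scene'):
    c=eyes.read_camera(n);P=pts(c);print(n);moulds(c,P)
    save(cv2.resize(c['frame'],(800,600)),n+'2')
    H,S,V=hsvs(c['frame']);X,Y,Z=[P[...,i] for i in range(3)]
    comps(c,P,(S>130)&(H>5)&(H<16)&(V>130)&(Y>.1)&(Y<.45)&(X>.3)&(X<.8)&(Z>.01),10)
E
```

```text
top
blue
orange
118 px [160. 210.] mean [0.4154 0.3087 0.1153] rect [415.6 309.9] [68.4 15.5] 80.2
green
117 px [140. 154.] mean [0.5836 0.3697 0.1152] rect [584.3 370.7] [68.1 15.1] 82.8
121 px [160. 210.] mean [0.4157 0.3084 0.1146] rect [416.7 309.7] [68.4 17.2] 80.5
scene
blue
86 px [257. 219.] mean [ 0.642  -0.0694  0.1979] rect [640.6 -66.8] [16.4 61.1] 3.3
orange
43 px [302. 154.] mean [0.42   0.3157 0.1128] rect [417.6 316.1] [46.4 19.2] 83.5
green
62 px [340. 173.] mean [0.5873 0.3676 0.113 ] rect [584.6 365.9] [68.3 16.2] 83.3
55 px [303. 154.] mean [0.42   0.3186 0.1083] rect [417.6 317.2] [48.7 19.3] 84.3
```

View pics/top2.png

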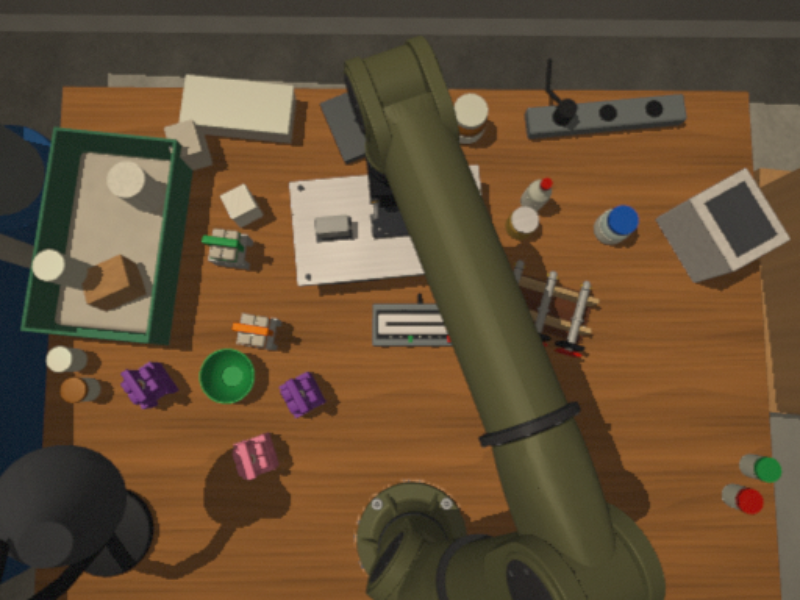

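The top view shows the orange mould unmoved at (255,328). I'll go back and wait for the grip this time.

```bash
python3 - <<'E'
from h import *
plan([(.415,.308,.27,80.7,0,.5,None)],[(.415,.308,.17,80.7,0,.5,None),(.415,.308,.094,80.7,0,.5,None)])
E
```

```text
CALL
11 x [0.935, -0.6072, -0.0014, -0.0011, -0.0004, 0.0834, 0.5]
 rows 11
CALL
4 x [0.0, -0.0, 0.3333, 0.0, 0.0, 0.0, 0.5]
4 x [0.0, -0.0, 0.5867, 0.0, 0.0, 0.0, 0.5]
 rows 8
```

Call:
{"name": "servo_tool", "arguments": {
  "series": [
    [[0.935,-0.607,-0.001,-0.001,0,0.083,0.5],[0.935,-0.607,-0.001,-0.001,0,0.083,0.5],[0.935,-0.607,-0.001,-0.001,0,0.083,0.5],[0.935,-0.607,-0.001,-0.001,0,0.083,0.5],[0.935,-0.607,-0.001,-0.001,0,0.083,0.5],[0.935,-0.607,-0.001,-0.001,0,0.083,0.5],[0.935,-0.607,-0.001,-0.001,0,0.083,0.5],[0.935,-0.607,-0.001,-0.001,0,0.083,0.5],[0.935,-0.607,-0.001,-0.001,0,0.083,0.5],[0.935,-0.607,-0.001,-0.001,0,0.083,0.5],[0.935,-0.607,-0.001,-0.001,0,0.083,0.5],[0.935,-0.607,-0.001,-0.001,0,0.083,0.5]]
  ]
}}

```text
time_s: 17.12
tool_pos: [0.4158, 0.3069, 0.2703]
tool_rot: [179.8, 0.1, 80.7]
force: [-0.7, -0.4, 0.1]
grip_width: 0.0434
grasp_force: 0.0
```

Call:
{"name": "servo_tool", "arguments": {
  "series": [
    [[0,0,0.1,0,0,0,0.5],[0,0,0.2,0,0,0,0.5],[0,0,0.3,0,0,0,0.5],[0,0,0.4,0,0,0,0.5],[0,0,0.5,0,0,0,0.5],[0,0,0.587,0,0,0,0.5],[0,0,0.587,0,0,0,0.5],[0,0,0.587,0,0,0,0.5]]
  ]
}}

```text
time_s: 17.78
tool_pos: [0.4163, 0.3065, 0.0934]
tool_rot: [180.0, 0.0, 80.7]
force: [-0.2, 0.1, 0.1]
grip_width: 0.0433
grasp_force: 0.0
```

Call:
{"name": "servo_tool", "arguments": {
  "series": [
    [[0,0,0,0,0,0,0],[0,0,0,0,0,0,0],[0,0,0,0,0,0,0],[0,0,0,0,0,0,0],[0,0,0,0,0,0,0],[0,0,0,0,0,0,0],[0,0,0,0,0,0,0],[0,0,0,0,0,0,0],[0,0,0,0,0,0,0],[0,0,0,0,0,0,0],[0,0,0,0,0,0,0]]
  ]
}}

```text
time_s: 18.7
tool_pos: [0.4159, 0.3079, 0.0949]
tool_rot: [179.8, 0.0, 80.8]
force: [-3.2, -0.5, 5.1]
grip_width: 0.0156
grasp_force: 30.0
```

Gripped. Lift and carry (same moves as planned).

Call:
{"name": "servo_tool", "arguments": {
  "series": [
    [[0,0,-0.1,0,0,0,0],[0,0,-0.2,0,0,0,0],[0,0,-0.3,0,0,0,0],[0,0,-0.4,0,0,0,0],[0,0,-0.5,0,0,0,0],[0,0,-0.587,0,0,0,0],[0,0,-0.587,0,0,0,0],[0,0,-0.587,0,0,0,0]]
  ]
}}

```text
time_s: 19.37
tool_pos: [0.4164, 0.3075, 0.2705]
tool_rot: [179.7, -0.0, 80.7]
force: [-1.2, -0.7, -5.6]
grip_width: 0.0159
grasp_force: 30.0
```

Call:
{"name": "servo_tool", "arguments": {
  "series": [
    [[-0.06,0.07,0,0,0,-0.007,0],[-0.13,0.145,0,0,0,-0.015,0],[-0.2,0.22,0,0,0,-0.022,0],[-0.27,0.3,0,0,0,-0.03,0],[-0.34,0.38,0,0,0,-0.038,0],[-0.42,0.46,0,0,0,-0.046,0],[-0.5,0.55,0,0,0,-0.055,0],[-0.58,0.64,0,0,0,-0.064,0],[-0.66,0.73,0,0,0,-0.073,0],[-0.72,0.79,0,0,0,-0.08,0],[-0.752,0.831,0,0,0,-0.083,0],[-0.752,0.831,0,0,0,-0.083,0]]
  ]
}}

```text
time_s: 20.37
tool_pos: [0.6269, 0.0398, 0.2674]
tool_rot: [-179.9, 0.1, 95.4]
force: [0.2, 0.3, -5.7]
grip_width: 0.0154
grasp_force: 30.0
```

```bash
python3 - <<'E'
from h import *
o=get_obs();print(o['tool_pos'],o['tool_rot'],o['force'],o['grip_width'])
plan([(.6252,.045,.20,95.6,0,0,None),(.6252,.045,.179,95.6,0,0,None)])
E
```

```text
[0.62692885 0.03979932 0.26738494] [-1.79928777e+02  6.71835834e-02  9.53622181e+01] [ 0.24623356  0.28004842 -5.72096715] 0.01542764392737795
CALL
3 x [0.0181, -0.0038, 0.2246, -0.0004, 0.0004, -0.0013, 0]
2 x [0.0181, -0.0038, 0.2946, -0.0004, 0.0004, -0.0013, 0]
 rows 5
```

Call:
{"name": "servo_tool", "arguments": {
  "series": [
    [[0.018,-0.004,0.06,0,0,-0.001,0],[0.018,-0.004,0.12,0,0,-0.001,0],[0.018,-0.004,0.18,0,0,-0.001,0],[0.018,-0.004,0.22,0,0,-0.001,0],[0.018,-0.004,0.25,0,0,-0.001,0],[0.018,-0.004,0.28,0,0,-0.001,0],[0.018,-0.004,0.295,0,0,-0.001,0],[0.018,-0.004,0.3,0,0,-0.001,0],[0.018,-0.004,0.3,0,0,-0.001,0],[0.018,-0.004,0.3,0,0,-0.001,0]]
  ]
}}

```text
time_s: 21.2
tool_pos: [0.6246, 0.0506, 0.1822]
tool_rot: [179.8, 0.0, 95.9]
force: [0.5, -0.8, -5.1]
grip_width: 0.0155
grasp_force: 30.0
```

```bash
python3 - <<'E'
from h import *
o=get_obs();print(o['tool_pos'],o['tool_rot'],o['force'],o['grip_width'])
p=o['tool_pos']
plan([(*p,95.6,0,1,6),(*p[:2],.27,95.6,0,.6,None)],[(.565,.275,.27,83.5,0,1,None)])
E
```

```text
[0.62461683 0.05057581 0.18219849] [1.79760415e+02 2.62192980e-02 9.58984363e+01] [ 0.52999796 -0.83413537 -5.08028632] 0.015499906910201583
CALL
6 x [0.0, 0.0, 0.0, 0.0013, 0.0001, 0.0017, 1]
4 x [-0.0001, 0.0012, -0.2927, 0.0013, 0.0001, 0.0017, 0.6]
 rows 10
CALL
8 x [0.7639, -0.1248, -0.0, 0.0, -0.0, 0.0672, 1]
 rows 8
```

Call:
{"name": "servo_tool", "arguments": {
  "series": [
    [[-0.015,0,0,0,0,0,0],[-0.015,0,0.004,0,0,0,0],[-0.015,0,0.009,0,0,0,0],[-0.015,0,0.009,0,0,0,0],[-0.015,0,0.009,0,0,0,0]]
  ]
}}

```text
time_s: 21.62
tool_pos: [0.6252, 0.0453, 0.18]
tool_rot: [179.7, 0.1, 95.9]
force: [-0.9, -1.8, 2.8]
grip_width: 0.0154
grasp_force: 30.0
```

Call:
{"name": "servo_tool", "arguments": {
  "series": [
    [[0,0,0,0,0,0,0.6],[0,0,0,0,0,0,0.6],[0,0,0,0,0,0,0.6],[0,0,0,0,0,0,0.6],[0,0,0,0,0,0,0.6],[0,0,0,0,0,0,0.6],[0,0.001,-0.293,0.001,0,0,0.6],[0,0.001,-0.293,0.001,0,0,0.6],[0,0.001,-0.293,0.001,0,0,0.6],[0,0.001,-0.293,0.001,0,0,0.6]]
  ]
}}

```text
time_s: 22.45
tool_pos: [0.6264, 0.0471, 0.2702]
tool_rot: [179.6, 0.0, 95.9]
force: [0.1, -0.1, -0.4]
grip_width: 0.0517
grasp_force: 0.0
```

Call:
{"name": "servo_tool", "arguments": {
  "series": [
    [[0.764,-0.125,0,0,0,0.067,0.6],[0.764,-0.125,0,0,0,0.067,0.6],[0.764,-0.125,0,0,0,0.067,0.6],[0.764,-0.125,0,0,0,0.067,0.6],[0.764,-0.125,0,0,0,0.067,0.6],[0.764,-0.125,0,0,0,0.067,0.6],[0.764,-0.125,0,0,0,0.067,0.6],[0.764,-0.125,0,0,0,0.067,0.6],[0.764,-0.125,0,0,0,0.067,0.6]]
  ]
}}

```text
time_s: 23.2
tool_pos: [0.564, 0.2688, 0.2653]
tool_rot: [-179.9, 0.1, 83.8]
force: [0.1, -0.6, -0.2]
grip_width: 0.0522
grasp_force: 0.0
```

```bash
python3 - <<'E'
from h import *
c=eyes.read_camera('top');P=pts(c);moulds(c,P)
c=eyes.read_camera('scene');P=pts(c);print('scene');moulds(c,P)
o=get_obs();print(o['tool_pos'],o['tool_rot']);c=eyes.read_camera('wrist');P=pts(c,o);print('wrist');moulds(c,P)
E
```

```text
blue
129 px [287. 129.] mean [ 0.6366 -0.0608  0.2   ] rect [637.2 -60.2] [14.7 66.1] 6.5
orange
127 px [249. 133.] mean [0.6248 0.0462 0.2006] rect [625.7  46.6] [16.5 65.7] 5.7
green
scene
blue
89 px [258. 218.] mean [ 0.6415 -0.0648  0.198 ] rect [640.3 -64.3] [14.2 67.6] 7.1
orange
96 px [282. 201.] mean [0.6275 0.0431 0.1978] rect [626.3  43.3] [17.9 67.8] 8.0
green
61 px [340. 173.] mean [0.5866 0.3681 0.1127] rect [585.5 368. ] [66.1 17.7] 85.4
[0.56473071 0.26786993 0.26568492] [-1.79967755e+02  1.08523301e-01  8.36648901e+01]
wrist
blue
orange
green
27 px [256.  68.] mean [0.5784 0.3697 0.1132] rect [578.8 369.4] [21.3  1. ] 83.8
```

```bash
python3 - <<'E'
from h import *
plan([(.5845,.369,.17,83.3,0,.5,None),(.5845,.369,.094,83.3,0,.5,None)],[(.5845,.369,.27,83.3,0,0,None)],[(.6147,.154,.27,95.6,0,0,None)])
E
```

```text
CALL
5 x [0.3424, 0.0283, 0.3192, -0.0001, 0.0005, 0.002, 0.5]
4 x [0.3428, 0.0284, 0.5725, -0.0001, 0.0005, 0.002, 0.5]
 rows 9
CALL
6 x [0.0, 0.0, -0.5867, 0.0, 0.0, 0.0, 0]
 rows 6
CALL
8 x [-0.7, 0.1836, 0.0, 0.0, 0.0, -0.0683, 0]
 rows 8
```

Call:
{"name": "servo_tool", "arguments": {
  "series": [
    [[0.343,0.028,0.1,0,0,0.002,0.5],[0.343,0.028,0.2,0,0,0.002,0.5],[0.343,0.028,0.3,0,0,0.002,0.5],[0.343,0.028,0.32,0,0,0.002,0.5],[0.343,0.028,0.4,0,0,0.002,0.5],[0.343,0.028,0.5,0,0,0.002,0.5],[0.343,0.028,0.572,0,0,0.002,0.5],[0.343,0.028,0.572,0,0,0.002,0.5],[0.343,0.028,0.572,0,0,0.002,0.5]]
  ]
}}

```text
time_s: 24.1
tool_pos: [0.5838, 0.3697, 0.0938]
tool_rot: [-179.9, 0.1, 83.4]
force: [-0.2, -0.9, 0.5]
grip_width: 0.0437
grasp_force: 0.0
```

Call:
{"name": "servo_tool", "arguments": {
  "series": [
    [[0,0,0,0,0,0,0],[0,0,0,0,0,0,0],[0,0,0,0,0,0,0],[0,0,0,0,0,0,0],[0,0,0,0,0,0,0],[0,0,0,0,0,0,0],[0,0,0,0,0,0,0],[0,0,0,0,0,0,0],[0,0,0,0,0,0,0],[0,0,0,0,0,0,0],[0,0,0,0,0,0,0]]
  ]
}}

```text
time_s: 25.02
tool_pos: [0.5836, 0.3715, 0.0953]
tool_rot: [179.9, 0.0, 83.5]
force: [2.0, 0.3, 1.0]
grip_width: 0.0157
grasp_force: 29.9
```

Call:
{"name": "servo_tool", "arguments": {
  "series": [
    [[0,0,-0.1,0,0,0,0],[0,0,-0.2,0,0,0,0],[0,0,-0.3,0,0,0,0],[0,0,-0.4,0,0,0,0],[0,0,-0.5,0,0,0,0],[0,0,-0.587,0,0,0,0],[0,0,-0.587,0,0,0,0],[0,0,-0.587,0,0,0,0]]
  ]
}}

```text
time_s: 25.68
tool_pos: [0.5826, 0.372, 0.2705]
tool_rot: [-180.0, 0.0, 83.5]
force: [0.9, -0.1, -6.9]
grip_width: 0.0159
grasp_force: 29.9
```

Call:
{"name": "servo_tool", "arguments": {
  "series": [
    [[-0.07,0.018,0,0,0,-0.007,0],[-0.15,0.04,0,0,0,-0.015,0],[-0.24,0.063,0,0,0,-0.023,0],[-0.33,0.087,0,0,0,-0.032,0],[-0.42,0.11,0,0,0,-0.041,0],[-0.51,0.134,0,0,0,-0.05,0],[-0.6,0.157,0,0,0,-0.059,0],[-0.66,0.173,0,0,0,-0.064,0],[-0.69,0.181,0,0,0,-0.067,0],[-0.7,0.184,0,0,0,-0.068,0],[-0.7,0.184,0,0,0,-0.068,0]]
  ]
}}

```text
time_s: 26.6
tool_pos: [0.6135, 0.1562, 0.2692]
tool_rot: [-179.8, 0.0, 95.7]
force: [-0.6, 0.8, -5.0]
grip_width: 0.0157
grasp_force: 30.0
```

```bash
python3 - <<'E'
from h import *
o=get_obs();print(o['tool_pos'],o['tool_rot'],o['force'],o['grip_width'])
plan([(.6147,.154,.20,95.6,0,0,None),(.6147,.154,.179,95.6,0,0,None)])
E
```

```text
[0.61347176 0.15620354 0.26918858] [-1.79819187e+02  6.98299798e-03  9.56838897e+01] [-0.63222361  0.80713609 -4.99150128] 0.015663816782051303
CALL
3 x [-0.0077, 0.0041, 0.2306, -0.001, 0.0, 0.0005, 0]
2 x [-0.0077, 0.0043, 0.3006, -0.001, 0.0, 0.0005, 0]
 rows 5
```

Call:
{"name": "servo_tool", "arguments": {
  "series": [
    [[-0.008,0.004,0.06,0,0,0,0],[-0.008,0.004,0.12,0,0,0,0],[-0.008,0.004,0.18,0,0,0,0],[-0.008,0.004,0.22,0,0,0,0],[-0.008,0.004,0.25,0,0,0,0],[-0.008,0.004,0.28,0,0,0,0],[-0.008,0.004,0.3,0,0,0,0],[-0.008,0.004,0.306,0,0,0,0],[-0.008,0.004,0.306,0,0,0,0],[-0.008,0.004,0.306,0,0,0,0],[-0.008,0.004,0.306,0,0,0,0]]
  ]
}}

```text
time_s: 27.52
tool_pos: [0.6157, 0.1554, 0.1807]
tool_rot: [179.9, -0.0, 95.8]
force: [-2.8, 2.1, 2.7]
grip_width: 0.0156
grasp_force: 30.0
```

```bash
python3 - <<'E'
from h import *
o=get_obs();print(o['tool_pos'],o['tool_rot'],o['force'],o['grip_width'])
p=o['tool_pos']
plan([(*p,95.6,0,1,6),(*p[:2],.27,95.6,0,.6,None)],[(.47,-.02,.27,85,0,1,None)],[(.396,-.269,.22,72.6,0,1,None)])
E
```

```text
[0.61571609 0.15544665 0.1806662 ] [ 1.79935248e+02 -4.00756675e-02  9.57564255e+01] [-2.83950373  2.07060843  2.65984096] 0.015608222763503926
CALL
6 x [0.0, 0.0, 0.0, 0.0004, -0.0002, 0.0009, 1]
4 x [0.0002, 0.0003, -0.2978, 0.0004, -0.0002, 0.0009, 0.6]
 rows 10
CALL
8 x [-0.5346, -0.5405, -0.0, 0.0, -0.0, 0.0589, 1]
 rows 8
CALL
9 x [-0.8483, -0.1734, 0.1667, 0.0, -0.0, 0.0689, 1]
 rows 9
```

Call:
{"name": "servo_tool", "arguments": {
  "series": [
    [[0,0,0,0,0,0,0.6],[0,0,0,0,0,0,0.6],[0,0,0,0,0,0,0.6],[0,0,0,0,0,0,0.6],[0,0,0,0,0,0,0.6],[0,0,0,0,0,0,0.6],[0,0,-0.298,0,0,0,0.6],[0,0,-0.298,0,0,0,0.6],[0,0,-0.298,0,0,0,0.6],[0,0,-0.298,0,0,0,0.6]]
  ]
}}

```text
time_s: 28.35
tool_pos: [0.6173, 0.1556, 0.2725]
tool_rot: [179.6, -0.0, 95.7]
force: [0.5, 0.7, -0.8]
grip_width: 0.0519
grasp_force: 0.0
```

Call:
{"name": "servo_tool", "arguments": {
  "series": [
    [[-0.535,-0.54,0,0,0,0.059,0.5],[-0.535,-0.54,0,0,0,0.059,0.5],[-0.535,-0.54,0,0,0,0.059,0.5],[-0.535,-0.54,0,0,0,0.059,0.5],[-0.535,-0.54,0,0,0,0.059,0.5],[-0.535,-0.54,0,0,0,0.059,0.5],[-0.535,-0.54,0,0,0,0.059,0.5],[-0.535,-0.54,0,0,0,0.059,0.5]]
  ]
}}

```text
time_s: 29.02
tool_pos: [0.4696, -0.0233, 0.268]
tool_rot: [-180.0, 0.1, 84.8]
force: [0.4, -0.3, 0.3]
grip_width: 0.0436
grasp_force: 0.0
```

Call:
{"name": "servo_tool", "arguments": {
  "series": [
    [[-0.848,-0.173,0.167,0,0,0.069,0.5],[-0.848,-0.173,0.167,0,0,0.069,0.5],[-0.848,-0.173,0.167,0,0,0.069,0.5],[-0.848,-0.173,0.167,0,0,0.069,0.5],[-0.848,-0.173,0.167,0,0,0.069,0.5],[-0.848,-0.173,0.167,0,0,0.069,0.5],[-0.848,-0.173,0.167,0,0,0.069,0.5],[-0.848,-0.173,0.167,0,0,0.069,0.5],[-0.848,-0.173,0.167,0,0,0.069,0.5],[-0.848,-0.173,0.167,0,0,0.069,0.5]]
  ]
}}

```text
time_s: 29.85
tool_pos: [0.3988, -0.2682, 0.2186]
tool_rot: [180.0, -0.1, 72.9]
force: [0.1, 0.7, 0.7]
grip_width: 0.0435
grasp_force: 0.0
```

```bash
cat >> h.py <<'E'
def pins(c,P,zlo=.05,zhi=.1):
    H,S,V=hsvs(c['frame']);X,Y,Z=[P[...,i] for i in range(3)];ws=(X>.3)&(X<.75)&(Y>-.42)&(Y<.3)&(Z>zlo)&(Z<zhi)
    print('red');comps(c,P,ws&(S>110)&((H<6)|(H>172))&(Y<-.1),20)
    print('shank');comps(c,P,ws&(Z>.06)&(Z<.075)&(S<60)&(V>90)&(Y<-.14)&(X<.58),60)
E
python3 - <<'E'
from h import *
c=eyes.read_camera('top');P=pts(c);moulds(c,P)
c=eyes.read_camera('scene');P=pts(c);print('scene');moulds(c,P)
o=get_obs();print(o['tool_pos'],o['tool_rot']);c=eyes.read_camera('wrist');P=pts(c,o);print('wrist');pins(c,P)
save(c['frame'],'w2');save(cv2.resize(eyes.read_camera('scene')['frame'][150:330,130:370],(800,600)),'sc3')
E
```

```text
blue
127 px [287. 129.] mean [ 0.6366 -0.0608  0.2001] rect [637.5 -60.1] [15.5 65.4] 4.9
orange
126 px [249. 133.] mean [0.625  0.0465 0.2004] rect [625.4  46.5] [15.7 65.6] 4.5
green
127 px [209. 136.] mean [0.6157 0.1565 0.2001] rect [616.2 156.6] [15.9 62.4] 5.7
scene
blue
88 px [258. 218.] mean [ 0.642  -0.0657  0.1978] rect [640.5 -65.5] [14.1 65.7] 7.4
orange
90 px [282. 201.] mean [0.628  0.0414 0.1978] rect [625.6  43.2] [15.9 66.5] 7.4
green
71 px [306. 186.] mean [0.6202 0.1538 0.1976] rect [619.3 153.5] [15.4 65.6] 7.8
[ 0.3985802  -0.2684387   0.21904983] [1.79966996e+02 1.45600015e-02 7.29304752e+01]
wrist
red
273 px [240.  80.] mean [ 0.4135 -0.178   0.0801] rect [ 413.5 -178. ] [42.1  5.1] 74.1
239 px [239. 153.] mean [ 0.3919 -0.2429  0.0791] rect [ 391.9 -243.5] [42.1  5. ] 72.3
227 px [240. 217.] mean [ 0.3719 -0.3075  0.0777] rect [ 370.9 -310. ] [42.1  6. ] 72.4
shank
2109 px [325.  81.] mean [ 0.4918 -0.2021  0.0652] rect [ 494.2 -202.2] [ 22.3 129.2] 73.7
80 px [247.  81.] mean [ 0.4189 -0.1796  0.0642] rect [ 418.9 -179.6] [12.2  5. ] 72.5
1822 px [319. 152.] mean [ 0.4697 -0.2676  0.065 ] rect [ 471.3 -269.3] [ 23.  129.7] 69.4
63 px [245. 152.] mean [ 0.3967 -0.2448  0.0644] rect [ 396.2 -245.5] [12.6  4.9] 72.9
1484 px [315. 214.] mean [ 0.4499 -0.3334  0.065 ] rect [ 451.2 -333.4] [ 19.6 128.5] 72.5
```

View pics/w2.png

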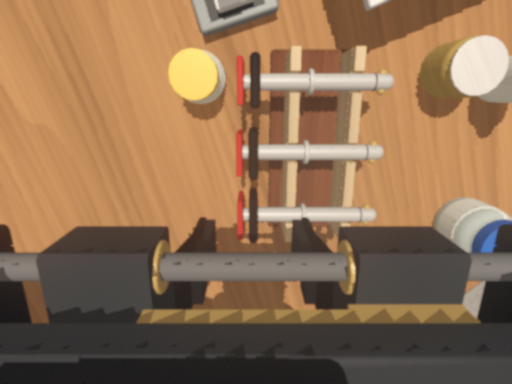

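View pics/sc3.png

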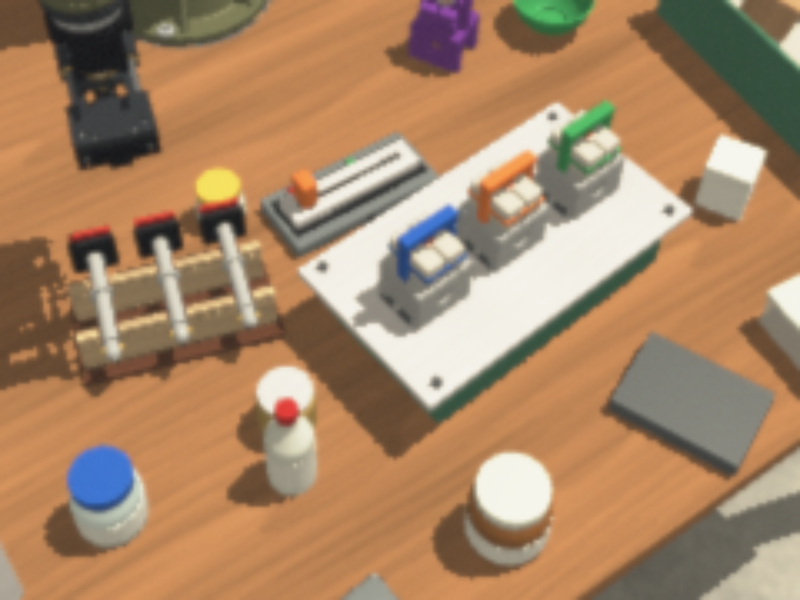

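The wrist view shows the pins' red buttons at (240,80), (239,153) and (240,217), with their noses to the right. The scene crop shows all three moulds upright astride their bars at (430,265), (510,215) and (590,160), with the slider at its near-red end.

```bash
python3 - <<'E'
from h import *
a=(.4210,-.1785)
plan([(*a,.15,72.7,0,.5,None)],[(*a,.074,72.7,0,.5,None)],[(*a,.074,72.7,0,0,None)],[(*a,.074,72.7,0,0,None),(*a,.16,72.7,0,0,None)])
E
```

```text
CALL
5 x [0.3116, -0.0162, 0.2304, 0.0002, 0.0003, 0.0009, 0.5]
 rows 5
CALL
4 x [0.0, -0.0, 0.2533, 0.0, 0.0, 0.0, 0.5]
 rows 4
CALL
1 x [0.0, 0.0, 0.0, 0.0, 0.0, 0.0, 0]
 rows 1
CALL
1 x [0.0, 0.0, 0.0, 0.0, 0.0, 0.0, 0]
4 x [0.0, 0.0, -0.2867, 0.0, 0.0, 0.0, 0]
 rows 5
```

Call:
{"name": "servo_tool", "arguments": {
  "series": [
    [[0.312,-0.016,0.23,0,0,0.001,0.5],[0.312,-0.016,0.23,0,0,0.001,0.5],[0.312,-0.016,0.23,0,0,0.001,0.5],[0.312,-0.016,0.23,0,0,0.001,0.5],[0.312,-0.016,0.23,0,0,0.001,0.5],[0.312,-0.016,0.23,0,0,0.001,0.5]]
  ]
}}

```text
time_s: 30.55
tool_pos: [0.4207, -0.1802, 0.1505]
tool_rot: [179.9, 0.1, 72.5]
force: [0.2, -1.2, 1.3]
grip_width: 0.0436
grasp_force: 0.0
```

Call:
{"name": "servo_tool", "arguments": {
  "series": [
    [[0,0,0.1,0,0,0,0.5],[0,0,0.19,0,0,0,0.5],[0,0,0.253,0,0,0,0.5],[0,0,0.253,0,0,0,0.5],[0,0,0.253,0,0,0,0.5]]
  ]
}}

```text
time_s: 30.97
tool_pos: [0.4202, -0.1807, 0.0742]
tool_rot: [-180.0, -0.0, 72.4]
force: [-0.0, -0.3, 1.5]
grip_width: 0.0433
grasp_force: 0.0
```

```bash
python3 - <<'E'
from h import *
a=(.4210,-.1785)
plan([(*a,.074,72.7,0,.5,None)]);o=get_obs();print(o['tool_pos'],o['tool_rot'],o['force'])
c=eyes.read_camera('scene');save(cv2.resize(c['frame'][150:330,130:370],(800,600)),'sc4')
E
```

```text
CALL
2 x [0.0078, 0.0002, 0.0008, -0.0001, -0.0, -0.0016, 0.5]
 rows 2
[ 0.42022757 -0.18072554  0.07424334] [-1.79985045e+02 -7.70177532e-03  7.24164430e+01] [-0.04399672 -0.32553343  1.50446477]
```

View pics/sc4.png

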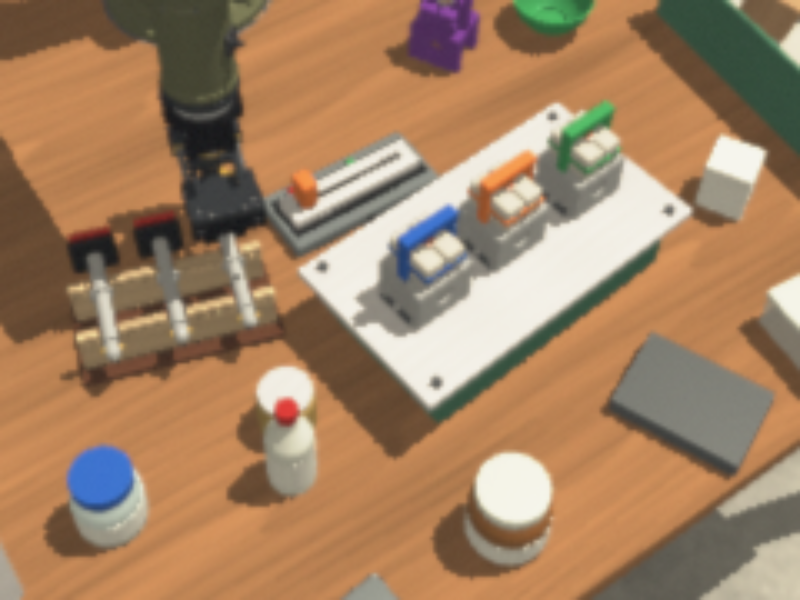

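The gripper is over pin A's handle at (225,210), and the other pins are untouched. I'll nudge 2 mm, close and lift.

Call:
{"name": "servo_tool", "arguments": {
  "series": [
    [[0.008,0,0.001,0,0,0,0.5],[0.008,0,0.001,0,0,0,0],[0.008,0,0.001,0,0,0,0],[0.008,0,0.001,0,0,0,0],[0.008,0,0.001,0,0,0,0],[0.008,0,0.001,0,0,0,0],[0.008,0,0.001,0,0,0,0],[0.008,0,0.001,0,0,0,0],[0.008,0,0.001,0,0,0,0],[0.008,0,0.001,0,0,0,0]]
  ],
  "grip_force": 30
}}

```text
time_s: 31.85
tool_pos: [0.4212, -0.1777, 0.0737]
tool_rot: [180.0, 0.0, 72.5]
force: [0.7, 0.3, 0.0]
grip_width: 0.0155
grasp_force: 30.0
```

Call:
{"name": "servo_tool", "arguments": {
  "series": [
    [[0,0,-0.04,0,0,0,0],[0,0,-0.09,0,0,0,0],[0,0,-0.16,0,0,0,0],[0,0,-0.25,0,0,0,0],[0,0,-0.35,0,0,0,0],[0,0,-0.35,0,0,0,0],[0,0,-0.35,0,0,0,0]]
  ]
}}

```text
time_s: 32.43
tool_pos: [0.4218, -0.1778, 0.1804]
tool_rot: [179.8, 0.1, 72.5]
force: [-0.7, 0.6, -3.1]
grip_width: 0.0152
grasp_force: 30.0
```

```bash
python3 - <<'E'
from h import *
o=get_obs();print(o['tool_pos'],o['tool_rot'],o['force'],o['grip_width'])
H=np.array((.637,-.0618));u=np.array((.9952,.0976))
a=H-.186*u
plan([(*a,.19,95.6,0,0,None)],[(*a,.129,95.6,0,0,None)])
c=eyes.read_camera('wrist');P=pts(c,o);pins(c,P,.1,.22);save(c['frame'],'w5')
c=eyes.read_camera('scene');save(cv2.resize(c['frame'][150:330,130:370],(800,600)),'sc5')
E
```

```text
[ 0.42175759 -0.17783332  0.18039069] [1.79840762e+02 1.21281155e-01 7.25034667e+01] [-0.74693153  0.62335529 -3.06763829] 0.015150067041706846
CALL
5 x [0.3413, -0.0022, -0.0328, 0.0007, 0.0008, -0.1283, 0]
 rows 5
CALL
3 x [0.0, -0.0, 0.2033, 0.0, 0.0, 0.0, 0]
 rows 3
red
711 px [245. 222.] mean [ 0.4198 -0.1677  0.1827] rect [ 418.8 -170.4] [28.2  6.9] 74.2
shank
```

View pics/sc5.png

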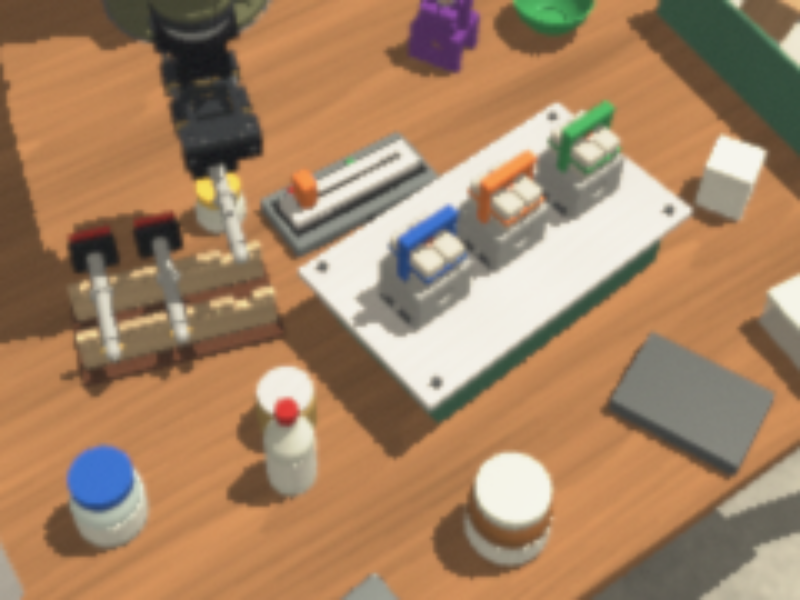

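Pin A is held (15 mm, button in); its shank runs from (218,165) to (238,252). I'll move to the approach pose and check the pitch there.

Call:
{"name": "servo_tool", "arguments": {
  "series": [
    [[0.07,0,-0.01,0,0,-0.026,0],[0.14,0,-0.02,0,0,-0.052,0],[0.21,0,-0.03,0,0,-0.078,0],[0.28,-0.001,-0.033,0,0,-0.104,0],[0.341,-0.002,-0.033,0,0,-0.128,0],[0.341,-0.002,-0.033,0,0,-0.128,0],[0.341,-0.002,-0.033,0,0,-0.128,0],[0.341,-0.002,-0.033,0,0,-0.128,0]]
  ]
}}

```text
time_s: 33.2
tool_pos: [0.4502, -0.0803, 0.1874]
tool_rot: [-179.9, -0.0, 95.5]
force: [-0.2, 0.0, -2.5]
grip_width: 0.0152
grasp_force: 30.0
```

Call:
{"name": "servo_tool", "arguments": {
  "series": [
    [[0,0,0.05,0,0,0,0],[0,0,0.11,0,0,0,0],[0,0,0.17,0,0,0,0],[0,0,0.203,0,0,0,0],[0,0,0.203,0,0,0,0],[0,0,0.203,0,0,0,0]]
  ]
}}

```text
time_s: 33.7
tool_pos: [0.4507, -0.0803, 0.1272]
tool_rot: [-179.9, -0.0, 95.5]
force: [0.4, 0.6, -1.6]
grip_width: 0.0157
grasp_force: 30.0
```

```bash
cat >> h.py <<'E'
def shank(c,P,hole,zr=(.105,.135)):
    "fit of shank surface in station frame (s along u, t across) "
    H,S,V=hsvs(c['frame']);u=np.array((.9952,.0976));n=np.array((-.0976,.9952))
    d=P[...,:2]-hole;s=d@u;t=d@n;Z=P[...,2]
    m=(s>-.18)&(s<-.035)&(abs(t)<.02)&(Z>zr[0])&(Z<zr[1])&(S<70)&(V>90)
    if m.sum()<15: print('few',m.sum());return
    for k in np.arange(-.18,-.03,.012):
        q=m&(s>=k)&(s<k+.012)
        if q.sum()>3: print(round(k+.006,3),q.sum(),'t',np.round([t[q].min(),t[q].mean(),t[q].max()],4),'z',np.round([Z[q].mean(),np.percentile(Z[q],95)],4))
E
python3 - <<'E'
from h import *
o=get_obs();print(o['tool_pos'],o['tool_rot'],o['force'],o['grip_width'])
for n in('scene','top'):
    c=eyes.read_camera(n);P=pts(c);print(n);moulds(c,P);shank(c,P,np.array((.637,-.0618)))
    if n=='scene':save(cv2.resize(c['frame'][170:290,180:340],(800,600),interpolation=cv2.INTER_CUBIC),'sc6')
E
```

```text
[ 0.45071128 -0.08025145  0.12724754] [-1.79931173e+02 -3.38720128e-02  9.54745884e+01] [ 0.42594845  0.60219232 -1.61840514] 0.01574241495710423
scene
blue
87 px [258. 218.] mean [ 0.6422 -0.0662  0.198 ] rect [640.2 -65. ] [14.2 65.2] 5.4
orange
91 px [282. 201.] mean [0.6281 0.0415 0.1977] rect [627.2  43.4] [16.2 65.7] 2.1
green
72 px [306. 186.] mean [0.6204 0.1533 0.1977] rect [619.  152.9] [15.2 65.3] 4.8
-0.174 7 t [-0.0102 -0.0063  0.0005] z [0.1179 0.1208]
-0.162 13 t [-0.0119 -0.0072  0.0001] z [0.1182 0.1241]
-0.15 12 t [-0.0113 -0.0058  0.0004] z [0.1193 0.1255]
-0.138 11 t [-0.0129 -0.0064  0.0002] z [0.119  0.1214]
-0.126 22 t [-0.0154 -0.0057  0.0074] z [0.1177 0.1229]
-0.114 14 t [-0.0107 -0.0053  0.0038] z [0.118  0.1228]
-0.102 16 t [-0.011  -0.0054  0.0025] z [0.1175 0.1221]
-0.09 14 t [-0.0152 -0.0058  0.0033] z [0.1182 0.1221]
-0.078 16 t [-0.0122 -0.0065  0.0021] z [0.1182 0.1226]
-0.066 13 t [-0.0104 -0.0056  0.0023] z [0.1202 0.1261]
-0.054 9 t [-0.0108 -0.0062 -0.0002] z [0.1183 0.1216]
top
blue
128 px [287. 129.] mean [ 0.6367 -0.0612  0.2   ] rect [636.9 -60.3] [15.5 65.9] 7.2
orange
127 px [249. 133.] mean [0.625  0.0463 0.2002] rect [625.7  46.5] [15.6 66. ] 5.8
green
129 px [209. 136.] mean [0.6157 0.1562 0.2   ] rect [616.3 156.1] [15.5 64. ] 4.6
-0.066 8 t [-0.0036  0.002   0.0075] z [0.1228 0.1254]
-0.054 19 t [-0.0081 -0.0003  0.0074] z [0.1197 0.1224]
```

View pics/sc6.png

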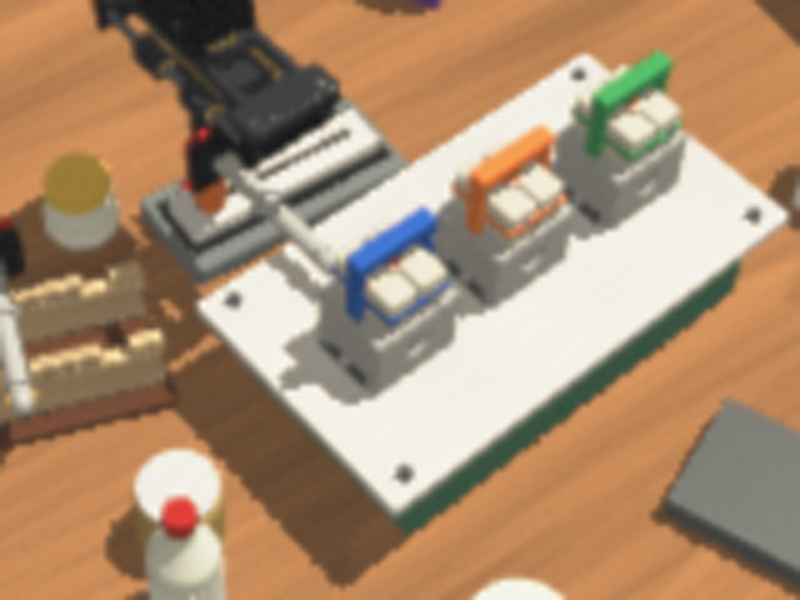

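The pin is level with its axis at about z 0.114 and in line with the blue mould's hole at about (330,270). Pushing in.

Call:
{"name": "servo_tool", "arguments": {
  "series": [
    [[0.003,0.03,-0.003,0,0,0,0],[0.003,0.06,-0.004,0,0,0,0],[0.003,0.09,-0.004,0,0,0,0],[0.003,0.11,-0.004,0,0,0,0],[0.003,0.13,-0.004,0,0,0,0],[0.003,0.15,-0.004,0,0,0,0],[0.003,0.165,-0.004,0,0,0,0],[0.003,0.165,-0.004,0,0,0,0],[0.003,0.165,-0.004,0,0,0,0]]
  ]
}}

```text
time_s: 34.55
tool_pos: [0.5004, -0.0739, 0.1287]
tool_rot: [-180.0, 0.0, 95.6]
force: [-0.0, 0.6, -1.4]
grip_width: 0.0156
grasp_force: 30.0
```

Call:
{"name": "servo_tool", "arguments": {
  "series": [
    [[0,0.02,0,0,0,0,0],[0,0.04,0,0,0,0,0],[0,0.06,0,0,0,0,0],[0,0.08,0,0,0,0,0],[0,0.095,0,0,0,0,0],[0,0.108,0,0,0,0,0],[0,0.11,0,0,0,0,0],[0,0.11,0,0,0,0,0],[0,0.11,0,0,0,0,0]]
  ]
}}

```text
time_s: 35.3
tool_pos: [0.5331, -0.0708, 0.1286]
tool_rot: [-180.0, 0.0, 95.6]
force: [0.1, 0.2, -2.6]
grip_width: 0.0155
grasp_force: 30.0
```

```bash
python3 - <<'E'
from h import *
o=get_obs();print(o['tool_pos'],o['tool_rot'],o['force'],o['grip_width'])
d=o['tool_pos'][:2]-np.array((.637,-.0618));print('mid s',d@np.array((.9952,.0976))+.091)
for n in('scene','top'):
    c=eyes.read_camera(n);P=pts(c);print(n);moulds(c,P)
    if n=='scene':save(cv2.resize(c['frame'][170:290,180:340],(800,600),interpolation=cv2.INTER_CUBIC),'sc7')
E
```

```text
[ 0.53306007 -0.07081912  0.12862972] [-1.79970072e+02  1.96682212e-02  9.55553402e+01] [ 0.13617391  0.19332624 -2.60060072] 0.015483080498037696
mid s -0.013321285685749654
scene
blue
92 px [258. 218.] mean [ 0.6415 -0.0666  0.1979] rect [639.4 -64.5] [15.5 66.6] 4.5
orange
90 px [282. 201.] mean [0.6282 0.0413 0.1977] rect [626.3  43.1] [14.8 66.7] 6.5
green
71 px [306. 186.] mean [0.62   0.154  0.1976] rect [619.2 154.3] [15.6 67. ] 7.3
top
blue
orange
126 px [248. 133.] mean [0.6249 0.0465 0.2005] rect [624.6  46.4] [15.8 65.9] 6.3
green
126 px [209. 136.] mean [0.6158 0.1565 0.2003] rect [616.4 156.1] [15.4 63.8] 5.9
```

View pics/sc7.png

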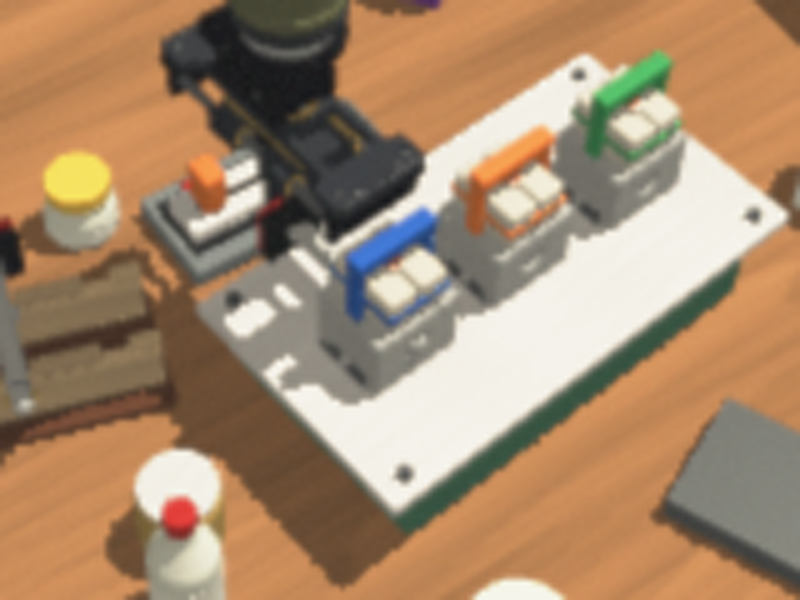

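The pin went in freely with the body just short of the lifting bar. I'll let go, come in behind with closed fingers, and push it home by the button.

Call:
{"name": "servo_tool", "arguments": {
  "series": [
    [[0,0,0,0,0,0,0.4],[0,0,0,0,0,0,0.4],[0,0,0,0,0,0,0.4],[0,0,0,0,0,0,0.4],[0,0,0,0,0,0,0.4],[0,0,-0.08,0,0,0,0.4],[0,0,-0.18,0,0,0,0.4],[0,0,-0.2,0,0,0,0.4],[0,0,-0.2,0,0,0,0.4]]
  ]
}}

```text
time_s: 36.15
tool_pos: [0.5352, -0.0709, 0.1913]
tool_rot: [179.7, 0.1, 95.5]
force: [-0.4, -0.1, -0.7]
grip_width: 0.0347
grasp_force: 0.0
```

Call:
{"name": "servo_tool", "arguments": {
  "series": [
    [[0,-0.08,0,0,0,0,0],[0,-0.153,0,0,0,0,0],[0,-0.153,0,0,0,0,0],[0,-0.153,0,0,0,0,0],[0,-0.153,0.08,0,0,0,0],[0,-0.153,0.16,0,0,0,0],[0,-0.153,0.235,0,0,0,0],[0,-0.153,0.235,0,0,0,0],[0,-0.153,0.235,0,0,0,0]]
  ]
}}

```text
time_s: 36.9
tool_pos: [0.4872, -0.0747, 0.1173]
tool_rot: [-179.9, -0.1, 95.6]
force: [-0.5, -0.2, -0.2]
grip_width: 0.0002
grasp_force: 0.0
```

```bash
python3 - <<'E'
from h import *
o=get_obs();print(o['tool_pos'],o['tool_rot'],o['force'],o['grip_width'])
d=o['tool_pos'][:2]-np.array((.637,-.0618));print('ctr s',d@np.array((.9952,.0976)),'t',d@np.array((-.0976,.9952)))
E
```

```text
[ 0.4872216  -0.07466238  0.11731608] [-1.79888165e+02 -1.23642372e-01  9.55968555e+01] [-0.48048601 -0.22990855 -0.24438245] 0.00019861794701572078
ctr s -0.15031483528328163 t 0.0018177284640831098
```

Now push 36 mm forward, slowing at the end.

Call:
{"name": "servo_tool", "arguments": {
  "series": [
    [[0,0.02,0,0,0,0,0],[0,0.04,0,0,0,0,0],[0,0.055,0,0,0,0,0],[0,0.07,0,0,0,0,0],[0,0.08,0,0,0,0,0],[0,0.09,0,0,0,0,0],[0,0.1,0,0,0,0,0],[0,0.107,0,0,0,0,0],[0,0.113,0,0,0,0,0],[0,0.113,0,0,0,0,0]]
  ]
}}

```text
time_s: 37.73
tool_pos: [0.5207, -0.0721, 0.1181]
tool_rot: [-179.9, 0.0, 95.5]
force: [-4.6, -0.6, 2.3]
grip_width: 0.0003
grasp_force: 2.0
```

Call:
{"name": "servo_tool", "arguments": {
  "series": [
    [[0,0.004,0,0,0,0,0],[0,0.008,0,0,0,0,0],[0,0.008,0,0,0,0,0]]
  ]
}}

```text
time_s: 37.98
tool_pos: [0.5238, -0.0719, 0.1182]
tool_rot: [180.0, 0.0, 95.5]
force: [-2.8, 0.4, 0.2]
grip_width: 0.0002
grasp_force: 1.4
```

```bash
python3 - <<'E'
from h import *
o=get_obs();print(o['tool_pos'],o['tool_rot'],o['force'],o['grip_width'])
d=o['tool_pos'][:2]-np.array((.637,-.0618));print('ctr s',d@np.array((.9952,.0976)),'t',d@np.array((-.0976,.9952)))
c=eyes.read_camera('scene');P=pts(c);moulds(c,P);shank(c,P,np.array((.637,-.0618)))
E
```

```text
[ 0.52377604 -0.07190528  0.11816352] [1.79999076e+02 2.71258123e-02 9.55395057e+01] [-2.81771776  0.38418905  0.2235306 ] 0.00024172780423975507
ctr s -0.11366675923942414 t 0.0009938838233484858
blue
89 px [258. 218.] mean [ 0.6421 -0.0657  0.1975] rect [640.9 -64.8] [13.8 65.1] 6.0
orange
87 px [282. 201.] mean [0.628  0.0414 0.1976] rect [625.4  43.1] [16.8 67.6] 3.8
green
70 px [306. 186.] mean [0.6205 0.1528 0.1985] rect [619.9 153.8] [13.1 66.4] 8.8
-0.078 7 t [-0.0094 -0.006  -0.0032] z [0.1158 0.1209]
-0.066 13 t [-0.0115 -0.0056  0.0013] z [0.1181 0.1222]
-0.054 7 t [-0.0099 -0.0063 -0.    ] z [0.1188 0.1221]
```

Call:
{"name": "servo_tool", "arguments": {
  "series": [
    [[0,0.005,0,0,0,0,0],[0,0.01,0,0,0,0,0],[0,0.01,0,0,0,0,0],[0,0.01,0,0,0,0,0]]
  ]
}}

```text
time_s: 38.37
tool_pos: [0.5258, -0.0717, 0.1179]
tool_rot: [-179.9, 0.0, 95.5]
force: [-5.3, -0.4, 1.7]
grip_width: 0.0006
grasp_force: 2.9
```

Call:
{"name": "servo_tool", "arguments": {
  "series": [
    [[0,0.005,0,0,0,0,0],[0,0.01,0,0,0,0,0],[0,0.01,0,0,0,0,0],[0,0.01,0,0,0,0,0]]
  ]
}}

```text
time_s: 38.7
tool_pos: [0.528, -0.0715, 0.1177]
tool_rot: [-179.8, 0.0, 95.5]
force: [-8.4, -0.8, 3.0]
grip_width: 0.0002
grasp_force: 3.8
```

Call:
{"name": "servo_tool", "arguments": {
  "series": [
    [[0,0.005,0,0,0,0,0],[0,0.01,0,0,0,0,0],[0,0.01,0,0,0,0,0],[0,0.01,0,0,0,0,0]]
  ]
}}

```text
time_s: 39.03
tool_pos: [0.5292, -0.0713, 0.1172]
tool_rot: [-179.5, 0.0, 95.5]
force: [-10.9, -0.2, 4.0]
grip_width: 0.0006
grasp_force: 5.7
```

Call:
{"name": "servo_tool", "arguments": {
  "series": [
    [[0,0.005,0,0,0,0,0],[0,0.01,0,0,0,0,0],[0,0.01,0,0,0,0,0],[0,0.01,0,0,0,0,0]]
  ]
}}

```text
time_s: 39.37
tool_pos: [0.5295, -0.0714, 0.1167]
tool_rot: [-179.2, 0.0, 95.5]
force: [-18.4, -1.2, 8.5]
grip_width: 0.0004
grasp_force: 9.1
```

```bash
python3 - <<'E'
from h import *
o=get_obs();print(o['tool_pos'],o['tool_rot'],o['force'],o['grip_width'])
d=o['tool_pos'][:2]-np.array((.637,-.0618));print('ctr s',d@np.array((.9952,.0976)),'t',d@np.array((-.0976,.9952)))
c=eyes.read_camera('scene');P=pts(c);moulds(c,P);shank(c,P,np.array((.637,-.0618)))
save(cv2.resize(c['frame'][180:270,200:320],(800,600),interpolation=cv2.INTER_CUBIC),'sc8')
E
```

```text
[ 0.52947286 -0.07136964  0.11665741] [-1.79170628e+02  2.67810200e-02  9.55081972e+01] [-18.3904478   -1.17133706   8.52756556] 0.00041200543126005724
ctr s -0.10794500320642614 t 0.0009709381737154295
blue
95 px [258. 218.] mean [ 0.6422 -0.0663  0.1982] rect [640.1 -64.5] [16.1 63.4] 4.8
orange
88 px [282. 201.] mean [0.6279 0.0417 0.1975] rect [626.3  43.5] [14.6 67.4] 6.7
green
70 px [306. 186.] mean [0.6207 0.1525 0.198 ] rect [619.3 152.7] [14.8 65. ] 7.4
-0.078 9 t [-0.0105 -0.0053  0.0013] z [0.1185 0.1217]
-0.066 8 t [-0.0108 -0.0069 -0.0045] z [0.1154 0.1194]
-0.054 7 t [-0.01   -0.0059  0.0003] z [0.1163 0.1203]
```

View pics/sc8.png

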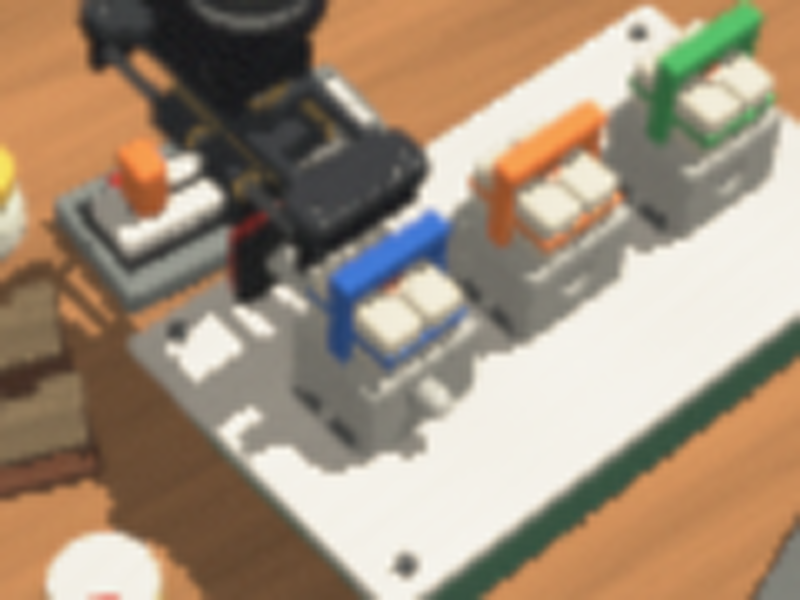

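The pin's nose stands out beyond the far cheek at (435,395), and the force stepped up to 18 N, so the shoulder is home. Next, pin B.

```bash
python3 - <<'E'
from h import *
b=(.3989,-.2455)
plan([(.495,-.0748,.117,95.6,0,0,None),(.495,-.0748,.19,95.6,0,.5,None)],[(*b,.17,72.7,0,.5,None)],[(*b,.074,72.7,0,.5,None)])
E
```

```text
CALL
2 x [-0.0004, -0.1155, 0.0006, -0.0046, 0.0002, -0.0005, 0]
4 x [-0.0005, -0.119, -0.2427, -0.0046, 0.0002, -0.0005, 0.5]
 rows 6
CALL
7 x [-0.535, -0.3743, 0.0667, -0.0, -0.0, 0.1272, 0.5]
 rows 7
CALL
4 x [0.0, -0.0, 0.32, 0.0, 0.0, 0.0, 0.5]
 rows 4
```

Call:
{"name": "servo_tool", "arguments": {
  "series": [
    [[0,-0.06,0,0,0,0,0],[0,-0.13,0,0,0,0,0],[0,-0.13,-0.1,0,0,0,0],[0,-0.13,-0.2,0,0,0,0.5],[0,-0.13,-0.245,0,0,0,0.5],[0,-0.13,-0.245,0,0,0,0.5]]
  ]
}}

```text
time_s: 39.92
tool_pos: [0.5005, -0.0746, 0.1957]
tool_rot: [179.5, 0.2, 95.5]
force: [0.3, -0.1, -0.0]
grip_width: 0.0129
grasp_force: 0.0
```

```bash
python3 - <<'E'
from h import *
b=(.3989,-.2455);o=get_obs();print(o['tool_pos'],o['tool_rot'])
plan([(*b,.17,72.7,0,.5,None)],[(*b,.074,72.7,0,.5,None)])
E
```

```text
[ 0.500519   -0.07464786  0.1957025 ] [179.49370689   0.24155602  95.54441933]
CALL
7 x [-0.5337, -0.3929, 0.0845, 0.003, 0.0008, 0.1269, 0.5]
 rows 7
CALL
4 x [0.0, -0.0, 0.32, 0.0, 0.0, 0.0, 0.5]
 rows 4
```

Call:
{"name": "servo_tool", "arguments": {
  "series": [
    [[-0.534,-0.393,0.084,0.002,0,0.127,0.5],[-0.534,-0.393,0.084,0.002,0,0.127,0.5],[-0.534,-0.393,0.084,0.002,0,0.127,0.5],[-0.534,-0.393,0.084,0.002,0,0.127,0.5],[-0.534,-0.393,0.084,0.002,0,0.127,0.5],[-0.534,-0.393,0.084,0.002,0,0.127,0.5],[-0.534,-0.393,0.084,0.002,0,0.127,0.5],[-0.534,-0.393,0.084,0.002,0,0.127,0.5],[-0.534,-0.393,0.084,0.002,0,0.127,0.5]]
  ]
}}

```text
time_s: 40.67
tool_pos: [0.3963, -0.244, 0.1666]
tool_rot: [-179.7, 0.1, 72.8]
force: [-0.2, 0.3, -0.2]
grip_width: 0.0436
grasp_force: 0.0
```

```bash
python3 - <<'E'
from h import *
b=(.3989,-.2455);o=get_obs();print(o['tool_pos'],o['tool_rot'],o['grip_width'])
plan([(*b,.074,72.7,0,.5,None)])
c=eyes.read_camera('top');P=pts(c);moulds(c,P);pins(c,P,.05,.15)
c=eyes.read_camera('scene');P=pts(c);moulds(c,P)
H,S,V=hsvs(c['frame']);X,Y,Z=[P[...,i] for i in range(3)];u=np.array((.9952,.0976));s=(P[...,:2]-np.array((.637,-.0618)))@u;t=(P[...,:2]-np.array((.637,-.0618)))@np.array((-.0976,.9952))
m=(s>.032)&(s<.08)&(abs(t)<.025)&(Z>.1)&(Z<.13);print('nose',m.sum(),s[m].max() if m.any() else 0,np.sort(s[m])[-6:])
m=(abs(t)<.03)&(s<-.08)&(s>-.13)&(S>110)&((H<6)|(H>172))&(Z>.09)&(Z<.15);print('red',m.sum(),s[m].min() if m.any() else 0,s[m].mean())
E
```

```text
[ 0.39626302 -0.24398865  0.16663396] [-1.79714141e+02  7.44327089e-02  7.28474690e+01] 0.04360663775076089
CALL
4 x [-0.0018, 0.0114, 0.3087, -0.0016, 0.0004, 0.0008, 0.5]
 rows 4
blue
132 px [287. 129.] mean [ 0.6371 -0.0604  0.2   ] rect [638.  -60.4] [16.1 65.7] 5.3
orange
125 px [249. 133.] mean [0.625  0.0464 0.2005] rect [625.1  46.4] [16.4 66. ] 6.0
green
126 px [209. 136.] mean [0.6159 0.1564 0.2   ] rect [616.2 156.1] [15.4 64. ] 5.3
red
48 px [349. 118.] mean [ 0.6941 -0.257   0.1293] rect [ 695.  -256.5] [19.7 20.7] 87.8
23 px [339. 218.] mean [ 0.3949 -0.2321  0.0753] rect [ 395.3 -233.4] [22.7 13. ] 52.3
shank
159 px [348. 194.] mean [ 0.4702 -0.2646  0.0672] rect [ 472.8 -264.9] [ 18.5 125.4] 73.5
blue
83 px [258. 218.] mean [ 0.6423 -0.0643  0.1981] rect [642.  -64.7] [13. 64.] 5.7
orange
86 px [282. 201.] mean [0.628  0.0415 0.1983] rect [626.9  43.3] [14.4 69. ] 5.8
green
70 px [306. 186.] mean [0.6206 0.1525 0.1984] rect [619.6 152. ] [14.6 63.2] 8.6
nose 49 0.0491515691999298 [0.04611629 0.04668193 0.04725223 0.04754083 0.04794923 0.04915157]
red 48 -0.10548156051184907 -0.09786344749670846
```

Pin A is home with its button out (nose at +49 mm, button back at -105 mm). Now grasp pin B.

Call:
{"name": "servo_tool", "arguments": {
  "series": [
    [[-0.002,0.011,0.1,-0.001,0,0,0.5],[-0.002,0.011,0.2,-0.001,0,0,0.5],[-0.002,0.011,0.28,-0.001,0,0,0.5],[-0.002,0.011,0.309,-0.001,0,0,0.5],[-0.002,0.011,0.309,-0.001,0,0,0.5],[-0.002,0.011,0.309,-0.001,0,0,0.5]]
  ]
}}

```text
time_s: 41.27
tool_pos: [0.3982, -0.2464, 0.0745]
tool_rot: [-179.9, 0.1, 72.8]
force: [0.6, 0.3, 0.1]
grip_width: 0.0436
grasp_force: 0.0
```

Call:
{"name": "servo_tool", "arguments": {
  "series": [
    [[0,0,0,0,0,0,0],[0,0,0,0,0,0,0],[0,0,0,0,0,0,0],[0,0,0,0,0,0,0],[0,0,0,0,0,0,0],[0,0,0,0,0,0,0],[0,0,0,0,0,0,0],[0,0,0,0,0,0,0],[0,0,0,0,0,0,0],[0,0,0,0,0,0,0]]
  ]
}}

```text
time_s: 42.1
tool_pos: [0.3977, -0.2471, 0.0742]
tool_rot: [-179.9, 0.1, 72.7]
force: [0.9, -0.5, 1.4]
grip_width: 0.0152
grasp_force: 30.0
```

Call:
{"name": "servo_tool", "arguments": {
  "series": [
    [[0,0,-0.04,0,0,0,0],[0,0,-0.09,0,0,0,0],[0,0,-0.16,0,0,0,0],[0,0,-0.25,0,0,0,0],[0,0,-0.35,0,0,0,0],[0,0,-0.4,0,0,0,0],[0,0,-0.4,0,0,0,0],[0,0,-0.4,0,0,0,0]]
  ]
}}

```text
time_s: 42.77
tool_pos: [0.3975, -0.2466, 0.1942]
tool_rot: [-179.8, 0.1, 72.7]
force: [-0.1, 0.0, -2.5]
grip_width: 0.0155
grasp_force: 30.0
```

```bash
python3 - <<'E'
from h import *
o=get_obs();print(o['tool_pos'],o['tool_rot'],o['force'],o['grip_width'])
H=np.array((.6253,.0455));u=np.array((.9952,.0976))
a=H-.186*u;print(a)
plan([(*a,.20,95.6,0,0,None)],[(*a,.129,95.6,0,0,None)])
E
```

```text
[ 0.39745191 -0.2466149   0.1941661 ] [-1.79831925e+02  1.38097362e-01  7.26837993e+01] [-0.11368902  0.04871451 -2.46145394] 0.015462840012343524
[0.4401928 0.0273464]
CALL
9 x [0.9142, -0.1359, -0.0213, -0.0011, 0.0006, -0.1273, 0]
 rows 9
CALL
3 x [0.0, -0.0, 0.2367, 0.0, 0.0, 0.0, 0]
 rows 3
```

Call:
{"name": "servo_tool", "arguments": {
  "series": [
    [[0.09,-0.013,-0.01,0,0,-0.013,0],[0.19,-0.028,-0.02,0,0,-0.026,0],[0.3,-0.045,-0.021,0,0,-0.042,0],[0.41,-0.061,-0.021,0,0,-0.057,0],[0.52,-0.077,-0.021,0,0,-0.072,0],[0.63,-0.094,-0.021,0,0,-0.088,0],[0.74,-0.11,-0.021,0,0,-0.103,0],[0.83,-0.123,-0.021,0,0,-0.116,0],[0.89,-0.132,-0.021,0,0,-0.124,0],[0.914,-0.136,-0.021,-0.001,0,-0.127,0],[0.914,-0.136,-0.021,-0.001,0,-0.127,0],[0.914,-0.136,-0.021,-0.001,0,-0.127,0]]
  ]
}}

```text
time_s: 43.77
tool_pos: [0.4394, 0.0261, 0.1989]
tool_rot: [-179.9, 0.1, 95.5]
force: [0.6, -1.1, -2.4]
grip_width: 0.0154
grasp_force: 30.0
```

Call:
{"name": "servo_tool", "arguments": {
  "series": [
    [[0,0,0.06,0,0,0,0],[0,0,0.13,0,0,0,0],[0,0,0.2,0,0,0,0],[0,0,0.237,0,0,0,0],[0,0,0.237,0,0,0,0],[0,0,0.237,0,0,0,0]]
  ]
}}

```text
time_s: 44.27
tool_pos: [0.44, 0.0262, 0.1285]
tool_rot: [-179.9, -0.0, 95.4]
force: [0.1, -1.2, -2.3]
grip_width: 0.0153
grasp_force: 30.0
```

```bash
cat >> h.py <<'E'
def st(hole):
    o=get_obs();d=o['tool_pos'][:2]-np.array(hole)
    print('ctr s,t',np.round([d@np.array((.9952,.0976)),d@np.array((-.0976,.9952))],4),'z',o['tool_pos'][2].round(4),o['tool_rot'].round(2),'F',o['force'].round(1),o['grip_width'].round(4))
E
python3 - <<'E'
from h import *
h=(.6253,.0455);st(h)
for n in('scene','top'):
    c=eyes.read_camera(n);P=pts(c);print(n);moulds(c,P);shank(c,P,np.array(h))
E
```

```text
Traceback (most recent call last):
  File "h.py", line 57, in st
    print('ctr s,t',np.round([d@np.array((.9952,.0976)),d@np.array((-.0976,.9952))],4),'z',o['tool_pos'][2].round(4),o['tool_rot'].round(2),'F',o['force'].round(1),o['grip_width'].round(4))
                                                                                                                                                                    ^^^^^^^^^^^^^^^^^^^^^
AttributeError: 'float' object has no attribute 'round'
```

```bash
sed -i "s/o\['grip_width'\].round(4))/o['grip_width'])/" h.py
python3 - <<'E'
from h import *
h=(.6253,.0455);st(h)
for n in('scene','top'):
    c=eyes.read_camera(n);P=pts(c);print(n);moulds(c,P);shank(c,P,np.array(h))
E
```

```text
ctr s,t [-0.1863 -0.0011] z 0.1285 [-1.7991e+02 -1.0000e-02  9.5440e+01] F [ 0.1 -1.2 -2.3] 0.015270053386463946
scene
blue
91 px [258. 218.] mean [ 0.6425 -0.0654  0.1983] rect [641.5 -64.2] [16.5 67. ] 6.7
orange
91 px [282. 201.] mean [0.6282 0.0412 0.198 ] rect [627.4  43. ] [14.6 67.8] 4.1
green
67 px [306. 186.] mean [0.6205 0.1533 0.1982] rect [619.2 153.7] [14.6 65. ] 7.1
-0.174 7 t [-0.0101 -0.0057 -0.0008] z [0.1177 0.1206]
-0.162 13 t [-0.0112 -0.0044  0.0021] z [0.1182 0.1241]
-0.15 12 t [-0.0082 -0.0053  0.    ] z [0.1179 0.1238]
-0.138 9 t [-0.0081 -0.0038  0.0037] z [0.1194 0.1231]
-0.126 19 t [-0.0125 -0.0045  0.0064] z [0.1188 0.1251]
-0.114 13 t [-0.0111 -0.005   0.0034] z [0.1188 0.1225]
-0.102 12 t [-0.0103 -0.0048  0.0014] z [0.1183 0.1239]
-0.09 13 t [-0.0088 -0.0039  0.003 ] z [0.1176 0.1221]
-0.078 13 t [-0.0111 -0.0032  0.0029] z [0.1199 0.1229]
-0.066 13 t [-0.0092 -0.0041  0.0074] z [0.119  0.1234]
-0.054 10 t [-0.0111 -0.006   0.0027] z [0.1186 0.1237]
top
blue
131 px [287. 129.] mean [ 0.637  -0.0601  0.2001] rect [637.1 -60.5] [15.4 65.8] 4.3
orange
127 px [249. 133.] mean [0.625  0.0463 0.2003] rect [625.5  46.5] [15.1 65.9] 5.9
green
128 px [209. 136.] mean [0.6159 0.1565 0.2   ] rect [616.4 156.6] [15.9 62.8] 7.3
-0.066 8 t [-0.0038  0.0024  0.0084] z [0.1232 0.1252]
-0.054 18 t [-0.0048  0.0017  0.008 ] z [0.1225 0.127 ]
```

Call:
{"name": "servo_tool", "arguments": {
  "series": [
    [[0.001,0.03,0,0,0,0,0],[0.002,0.06,0,0,0,0,0],[0.002,0.09,0,0,0,0,0],[0.002,0.11,0,0,0,0,0],[0.002,0.13,0,0,0,0,0],[0.002,0.15,0,0,0,0,0],[0.002,0.163,0,0,0,0,0],[0.002,0.163,0,0,0,0,0],[0.002,0.163,0,0,0,0,0]]
  ]
}}

```text
time_s: 45.12
tool_pos: [0.489, 0.0326, 0.1288]
tool_rot: [-180.0, 0.0, 95.6]
force: [-1.0, 0.7, -1.9]
grip_width: 0.0156
grasp_force: 30.0
```

Call:
{"name": "servo_tool", "arguments": {
  "series": [
    [[0,0.02,0,0,0,0,0],[0,0.04,0,0,0,0,0],[0,0.06,0,0,0,0,0],[0,0.08,0,0,0,0,0],[0,0.095,0,0,0,0,0],[0,0.108,0,0,0,0,0],[0,0.11,0,0,0,0,0],[0,0.11,0,0,0,0,0],[0,0.11,0,0,0,0,0]]
  ]
}}

```text
time_s: 45.87
tool_pos: [0.5217, 0.0358, 0.1287]
tool_rot: [-180.0, 0.1, 95.6]
force: [-1.1, 0.3, -1.6]
grip_width: 0.0154
grasp_force: 30.0
```

```bash
python3 - <<'E'
from h import *
h=(.6253,.0455);st(h)
c=eyes.read_camera('scene');P=pts(c);moulds(c,P)
E
```

```text
ctr s,t [-0.1041  0.0004] z 0.1287 [-1.7996e+02  6.0000e-02  9.5560e+01] F [-1.1  0.3 -1.6] 0.015430228465789621
blue
90 px [258. 218.] mean [ 0.6424 -0.0645  0.1979] rect [641.4 -64.1] [14.1 67.4] 9.0
orange
93 px [282. 201.] mean [0.6277 0.0408 0.1981] rect [627.   43.4] [16.9 68.3] 1.8
green
71 px [306. 186.] mean [0.6203 0.1533 0.1975] rect [618.9 153.2] [14.7 66.2] 8.6
```

In freely. Same sequence as before: release, up, back, down, push.

Call:
{"name": "servo_tool", "arguments": {
  "series": [
    [[0,0,0,0,0,0,0.4],[0,0,0,0,0,0,0.4],[0,0,0,0,0,0,0.4],[0,0,0,0,0,0,0.4],[0,0,0,0,0,0,0.4],[0,0,-0.08,0,0,0,0.4],[0,0,-0.18,0,0,0,0.4],[0,0,-0.2,0,0,0,0.4],[0,0,-0.2,0,0,0,0.4]]
  ]
}}

```text
time_s: 46.67
tool_pos: [0.5237, 0.036, 0.1911]
tool_rot: [179.7, 0.1, 95.5]
force: [0.3, -0.2, -0.6]
grip_width: 0.0345
grasp_force: 0.0
```

Call:
{"name": "servo_tool", "arguments": {
  "series": [
    [[0,-0.08,0,0,0,0,0],[0,-0.153,0,0,0,0,0],[0,-0.153,0,0,0,0,0],[0,-0.153,0,0,0,0,0],[0,-0.153,0.08,0,0,0,0],[0,-0.153,0.16,0,0,0,0],[0,-0.153,0.235,0,0,0,0],[0,-0.153,0.235,0,0,0,0],[0,-0.153,0.235,0,0,0,0]]
  ]
}}

```text
time_s: 47.42
tool_pos: [0.4757, 0.0319, 0.1173]
tool_rot: [-179.8, -0.1, 95.6]
force: [0.4, -0.5, 0.5]
grip_width: 0.0008
grasp_force: 0.0
```

Call:
{"name": "servo_tool", "arguments": {
  "series": [
    [[0,0.02,0,0,0,0,0],[0,0.04,0,0,0,0,0],[0,0.055,0,0,0,0,0],[0,0.07,0,0,0,0,0],[0,0.08,0,0,0,0,0],[0,0.09,0,0,0,0,0],[0,0.1,0,0,0,0,0],[0,0.11,0,0,0,0,0],[0,0.12,0,0,0,0,0],[0,0.128,0,0,0,0,0],[0,0.135,0,0,0,0,0],[0,0.135,0,0,0,0,0]]
  ]
}}

```text
time_s: 48.42
tool_pos: [0.5149, 0.0348, 0.118]
tool_rot: [-179.7, 0.1, 95.5]
force: [-7.3, -2.0, 5.2]
grip_width: 0.0002
grasp_force: 3.8
```

Call:
{"name": "servo_tool", "arguments": {
  "series": [
    [[0,0.005,0,0,0,0,0],[0,0.01,0,0,0,0,0],[0,0.014,0,0,0,0,0],[0,0.014,0,0,0,0,0]]
  ]
}}

```text
time_s: 48.75
tool_pos: [0.5182, 0.0353, 0.118]
tool_rot: [-179.6, 0.1, 95.6]
force: [-9.5, -1.9, 7.3]
grip_width: 0.0006
grasp_force: 4.8
```

```bash
python3 - <<'E'
from h import *
st((.6253,.0455))
E
```

```text
ctr s,t [-0.1076  0.0003] z 0.118 [-1.7962e+02  1.2000e-01  9.5550e+01] F [-9.5 -1.9  7.3] 0.0006224058267558465
```

Call:
{"name": "servo_tool", "arguments": {
  "series": [
    [[0,0.005,0,0,0,0,0],[0,0.01,0,0,0,0,0],[0,0.01,0,0,0,0,0],[0,0.01,0,0,0,0,0]]
  ]
}}

```text
time_s: 49.08
tool_pos: [0.5189, 0.0353, 0.118]
tool_rot: [-179.3, 0.2, 95.6]
force: [-15.9, -2.1, 13.9]
grip_width: 0.0005
grasp_force: 8.3
```

Call:
{"name": "servo_tool", "arguments": {
  "series": [
    [[0,0.005,0,0,0,0,0],[0,0.007,0,0,0,0,0],[0,0.007,0,0,0,0,0],[0,0.007,0,0,0,0,0]]
  ]
}}

```text
time_s: 49.42
tool_pos: [0.5191, 0.0353, 0.1179]
tool_rot: [-179.1, 0.2, 95.6]
force: [-21.9, -2.3, 19.6]
grip_width: 0.0006
grasp_force: 11.1
```

```bash
python3 - <<'E'
from h import *
st((.6253,.0455))
E
```

```text
ctr s,t [-0.1066  0.0002] z 0.1179 [-179.08    0.22   95.56] F [-21.9  -2.3  19.6] 0.0005543295073116273
```

Hard stop reached, so pin B is home. Retract, then plan for pin C.

Call:
{"name": "servo_tool", "arguments": {
  "series": [
    [[0,-0.06,0,0,0,0,0],[0,-0.13,0,0,0,0,0],[0,-0.13,-0.1,0,0,0,0],[0,-0.13,-0.2,0,0,0,0.5],[0,-0.13,-0.255,0,0,0,0.5],[0,-0.13,-0.255,0,0,0,0.5],[0,-0.13,-0.255,0,0,0,0.5]]
  ]
}}

```text
time_s: 50.0
tool_pos: [0.4881, 0.032, 0.1957]
tool_rot: [179.8, 0.2, 95.5]
force: [0.6, 0.3, -0.4]
grip_width: 0.0199
grasp_force: 0.0
```

```bash
cat >> h.py <<'E'
def home(c,P,hole):
    H,S,V=hsvs(c['frame']);Z=P[...,2];d=P[...,:2]-np.array(hole);s=d@np.array((.9952,.0976));t=d@np.array((-.0976,.9952))
    m=(s>.034)&(s<.08)&(abs(t)<.022)&(Z>.1)&(Z<.13);r=(abs(t)<.03)&(s<-.08)&(s>-.14)&(S>110)&((H<6)|(H>172))&(Z>.09)&(Z<.15)
    print('nose',m.sum(),np.sort(s[m])[-4:].round(4),'t',t[m].mean().round(4),'red',r.sum(),np.sort(s[r])[:4].round(4))
E
python3 - <<'E'
from h import *
c=eyes.read_camera('scene');P=pts(c);home(c,P,(.637,-.0618));home(c,P,(.6253,.0455))
mid=np.array((.4683,-.3383));b=mid-.094*np.array((.9548,-.2974));print(b)
plan([(.43,-.12,.19,83,0,.5,None)],[(*b,.17,72.7,0,.5,None)],[(*b,.074,72.7,0,.5,None)])
E
```

```text
nose 25 [0.0478 0.0478 0.0479 0.0497] t -0.0039 red 50 [-0.1058 -0.1046 -0.1039 -0.1033]
nose 31 [0.0473 0.0495 0.05   0.0506] t -0.0034 red 43 [-0.1036 -0.1032 -0.1025 -0.1024]
[ 0.3785488 -0.3103444]
CALL
6 x [-0.4859, -0.2386, 0.0162, 0.0003, 0.0006, 0.0696, 0.5]
 rows 6
CALL
7 x [-0.6507, -0.0929, 0.0667, 0.0, -0.0, 0.0572, 0.5]
 rows 7
CALL
4 x [0.0, -0.0, 0.32, 0.0, 0.0, 0.0, 0.5]
 rows 4
```

Call:
{"name": "servo_tool", "arguments": {
  "series": [
    [[-0.486,-0.239,0.016,0,0,0.07,0.5],[-0.486,-0.239,0.016,0,0,0.07,0.5],[-0.486,-0.239,0.016,0,0,0.07,0.5],[-0.486,-0.239,0.016,0,0,0.07,0.5],[-0.486,-0.239,0.016,0,0,0.07,0.5],[-0.486,-0.239,0.016,0,0,0.07,0.5],[-0.486,-0.239,0.016,0,0,0.07,0.5]]
  ]
}}

```text
time_s: 50.63
tool_pos: [0.4295, -0.119, 0.1893]
tool_rot: [-179.9, -0.0, 83.0]
force: [0.4, 0.1, -0.0]
grip_width: 0.0434
grasp_force: 0.0
```

Call:
{"name": "servo_tool", "arguments": {
  "series": [
    [[-0.651,-0.093,0.067,0,0,0.057,0.5],[-0.651,-0.093,0.067,0,0,0.057,0.5],[-0.651,-0.093,0.067,0,0,0.057,0.5],[-0.651,-0.093,0.067,0,0,0.057,0.5],[-0.651,-0.093,0.067,0,0,0.057,0.5],[-0.651,-0.093,0.067,0,0,0.057,0.5],[-0.651,-0.093,0.067,0,0,0.057,0.5],[-0.651,-0.093,0.067,0,0,0.057,0.5],[-0.651,-0.093,0.067,0,0,0.057,0.5]]
  ]
}}

```text
time_s: 51.38
tool_pos: [0.3794, -0.3079, 0.1702]
tool_rot: [180.0, 0.0, 72.9]
force: [0.2, -0.8, 0.4]
grip_width: 0.0436
grasp_force: 0.0
```

```bash
python3 - <<'E'
from h import *
o=get_obs();print(o['tool_pos'],o['tool_rot'],o['force'],o['grip_width'])
b=(.3786,-.3103)
plan([(*b,.074,72.7,0,.5,None)])
c=eyes.read_camera('scene');P=pts(c);pins(c,P)
E
```

```text
[ 0.37942498 -0.30794493  0.17019218] [1.79987576e+02 2.72899241e-02 7.29237181e+01] [ 0.24085205 -0.83740493  0.41081745] 0.04360669373011939
CALL
4 x [-0.0082, -0.0004, 0.3206, 0.0001, 0.0002, 0.0012, 0.5]
 rows 4
red
31 px [157. 220.] mean [ 0.3749 -0.3117  0.0794] rect [ 376.5 -312.6] [39.  17.8] 67.3
shank
148 px [161. 241.] mean [ 0.454  -0.337   0.0659] rect [ 452.7 -337.4] [ 20.9 132.8] 69.6
```

Call:
{"name": "servo_tool", "arguments": {
  "series": [
    [[-0.008,0,0.1,0,0,0.001,0.5],[-0.008,0,0.2,0,0,0.001,0.5],[-0.008,0,0.29,0,0,0.001,0.5],[-0.008,0,0.32,0,0,0.001,0.5],[-0.008,0,0.32,0,0,0.001,0.5],[-0.008,0,0.32,0,0,0.001,0.5]]
  ]
}}

```text
time_s: 51.93
tool_pos: [0.3781, -0.3121, 0.075]
tool_rot: [179.9, 0.1, 72.6]
force: [1.0, -0.3, -0.2]
grip_width: 0.0436
grasp_force: 0.0
```

Call:
{"name": "servo_tool", "arguments": {
  "series": [
    [[0,0,0,0,0,0,0],[0,0,0,0,0,0,0],[0,0,0,0,0,0,0],[0,0,0,0,0,0,0],[0,0,0,0,0,0,0],[0,0,0,0,0,0,0],[0,0,0,0,0,0,0],[0,0,0,0,0,0,0],[0,0,0,0,0,0,0],[0,0,0,0,0,0,0]]
  ]
}}

```text
time_s: 52.77
tool_pos: [0.3776, -0.3129, 0.0745]
tool_rot: [179.9, 0.1, 72.5]
force: [0.8, -1.2, 1.9]
grip_width: 0.0152
grasp_force: 30.0
```

Call:
{"name": "servo_tool", "arguments": {
  "series": [
    [[0,0,-0.04,0,0,0,0],[0,0,-0.09,0,0,0,0],[0,0,-0.16,0,0,0,0],[0,0,-0.25,0,0,0,0],[0,0,-0.35,0,0,0,0],[0,0,-0.43,0,0,0,0],[0,0,-0.43,0,0,0,0],[0,0,-0.43,0,0,0,0]]
  ]
}}

```text
time_s: 53.43
tool_pos: [0.3773, -0.3125, 0.2045]
tool_rot: [179.9, 0.1, 72.5]
force: [0.3, -0.7, -2.9]
grip_width: 0.0154
grasp_force: 30.0
```

```bash
python3 - <<'E'
from h import *
o=get_obs();print(o['tool_pos'],o['tool_rot'],o['force'],o['grip_width'])
H=np.array((.616,.1555));u=np.array((.9952,.0976))
a=H-.186*u;print(a)
plan([(.42,-.1,.205,83,0,0,None)],[(*a,.205,95.6,0,0,None)],[(*a,.129,95.6,0,0,None)])
E
```

```text
[ 0.37733182 -0.31251835  0.20445232] [1.79944381e+02 1.49556946e-01 7.25047308e+01] [ 0.28744943 -0.74530435 -2.88069963] 0.015372521123928715
[0.4308928 0.1373464]
CALL
8 x [0.7184, -0.0773, -0.0038, 0.0002, 0.0009, -0.0583, 0]
 rows 8
CALL
8 x [0.7897, -0.0604, -0.0, 0.0, 0.0, -0.07, 0]
 rows 8
CALL
4 x [0.0, -0.0, 0.2533, 0.0, 0.0, 0.0, 0]
 rows 4
```

Call:
{"name": "servo_tool", "arguments": {
  "series": [
    [[0.09,-0.01,0,0,0,-0.007,0],[0.19,-0.02,0,0,0,-0.015,0],[0.29,-0.031,0,0,0,-0.024,0],[0.39,-0.042,-0.004,0,0,-0.032,0],[0.49,-0.053,-0.004,0,0,-0.04,0],[0.59,-0.063,-0.004,0,0,-0.048,0],[0.68,-0.073,-0.004,0,0,-0.055,0],[0.718,-0.077,-0.004,0,0,-0.058,0],[0.718,-0.077,-0.004,0,0,-0.058,0]]
  ]
}}

```text
time_s: 54.18
tool_pos: [0.4195, -0.0968, 0.2031]
tool_rot: [-179.9, 0.0, 83.3]
force: [-1.8, 0.6, -1.4]
grip_width: 0.0151
grasp_force: 30.0
```

Call:
{"name": "servo_tool", "arguments": {
  "series": [
    [[0.09,-0.007,0,0,0,-0.008,0],[0.19,-0.015,0,0,0,-0.017,0],[0.29,-0.022,0,0,0,-0.026,0],[0.39,-0.03,0,0,0,-0.035,0],[0.49,-0.037,0,0,0,-0.043,0],[0.59,-0.045,0,0,0,-0.052,0],[0.69,-0.053,0,0,0,-0.061,0],[0.76,-0.058,0,0,0,-0.067,0],[0.79,-0.06,0,0,0,-0.07,0],[0.79,-0.06,0,0,0,-0.07,0],[0.79,-0.06,0,0,0,-0.07,0]]
  ]
}}

```text
time_s: 55.1
tool_pos: [0.4312, 0.1352, 0.2036]
tool_rot: [-179.9, 0.1, 95.4]
force: [0.2, -0.4, -2.2]
grip_width: 0.0149
grasp_force: 30.0
```

Call:
{"name": "servo_tool", "arguments": {
  "series": [
    [[0,0,0.06,0,0,0,0],[0,0,0.13,0,0,0,0],[0,0,0.2,0,0,0,0],[0,0,0.24,0,0,0,0],[0,0,0.253,0,0,0,0],[0,0,0.253,0,0,0,0],[0,0,0.253,0,0,0,0]]
  ]
}}

```text
time_s: 55.68
tool_pos: [0.4316, 0.1362, 0.1282]
tool_rot: [-180.0, 0.0, 95.4]
force: [0.6, -0.3, -1.6]
grip_width: 0.0154
grasp_force: 30.0
```

```bash
python3 - <<'E'
from h import *
h=(.616,.1555);st(h)
for n in('scene','top'):
    c=eyes.read_camera(n);P=pts(c);print(n);moulds(c,P);shank(c,P,np.array(h))
E
```

```text
ctr s,t [-0.1854 -0.0012] z 0.1282 [-1.7997e+02  4.0000e-02  9.5440e+01] F [ 0.6 -0.3 -1.6] 0.015380484107875785
scene
blue
87 px [258. 218.] mean [ 0.642  -0.0638  0.1979] rect [641.3 -65.4] [14.9 68.8] 7.8
orange
92 px [282. 202.] mean [0.6309 0.042  0.1985] rect [629.3  43.5] [16.3 68.1] 5.7
green
69 px [306. 186.] mean [0.6206 0.1529 0.1979] rect [620.4 153.8] [14.4 62.4] 4.9
-0.174 7 t [-0.0118 -0.0076 -0.0029] z [0.1178 0.1209]
-0.162 9 t [-0.0122 -0.0057  0.0008] z [0.1191 0.1225]
-0.15 11 t [-0.0111 -0.0054  0.0032] z [0.1182 0.1225]
-0.138 11 t [-0.011  -0.006   0.0005] z [0.1187 0.1225]
-0.126 16 t [-0.0146 -0.005   0.0072] z [0.1175 0.1251]
-0.114 11 t [-0.011  -0.0072 -0.0015] z [0.1175 0.1237]
-0.102 9 t [-0.0076 -0.0037  0.002 ] z [0.1188 0.1216]
-0.09 10 t [-0.0115 -0.006   0.0029] z [0.1193 0.1233]
-0.078 14 t [-0.0107 -0.006   0.0022] z [0.1181 0.1229]
-0.066 15 t [-0.012  -0.0051  0.0075] z [0.1172 0.1231]
-0.054 11 t [-0.0095 -0.0049 -0.0003] z [0.1171 0.1218]
top
blue
130 px [287. 129.] mean [ 0.6371 -0.0604  0.2   ] rect [637.6 -60.1] [15.2 65.8] 4.6
orange
125 px [248. 132.] mean [0.6277 0.0471 0.2007] rect [627.8  46.7] [15.9 65.4] 5.7
green
127 px [209. 136.] mean [0.6158 0.1564 0.2001] rect [616.3 156.1] [14.7 64. ] 5.9
few 2
```

Call:
{"name": "servo_tool", "arguments": {
  "series": [
    [[0.003,0.03,-0.002,0,0,0,0],[0.004,0.06,-0.002,0,0,0,0],[0.004,0.09,-0.002,0,0,0,0],[0.004,0.11,-0.002,0,0,0,0],[0.004,0.13,-0.002,0,0,0,0],[0.004,0.15,-0.002,0,0,0,0],[0.004,0.16,-0.002,0,0,0,0],[0.004,0.16,-0.002,0,0,0,0],[0.004,0.16,-0.002,0,0,0,0]]
  ]
}}

```text
time_s: 56.53
tool_pos: [0.4788, 0.1432, 0.1288]
tool_rot: [-180.0, 0.1, 95.6]
force: [0.2, -0.4, -2.0]
grip_width: 0.0156
grasp_force: 30.0
```

Call:
{"name": "servo_tool", "arguments": {
  "series": [
    [[0,0.02,0,0,0,0,0],[0,0.04,0,0,0,0,0],[0,0.06,0,0,0,0,0],[0,0.08,0,0,0,0,0],[0,0.095,0,0,0,0,0],[0,0.108,0,0,0,0,0],[0,0.11,0,0,0,0,0],[0,0.11,0,0,0,0,0],[0,0.11,0,0,0,0,0]]
  ]
}}

```text
time_s: 57.28
tool_pos: [0.5115, 0.1465, 0.1285]
tool_rot: [-180.0, 0.1, 95.6]
force: [-0.3, -0.2, -1.6]
grip_width: 0.0156
grasp_force: 30.0
```

```bash
python3 - <<'E'
from h import *
h=(.616,.1555);st(h)
c=eyes.read_camera('scene');P=pts(c);moulds(c,P)
E
```

```text
ctr s,t [-0.1049  0.0012] z 0.1285 [-1.7996e+02  6.0000e-02  9.5570e+01] F [-0.3 -0.2 -1.6] 0.015637299012945003
blue
91 px [258. 218.] mean [ 0.642  -0.0647  0.1976] rect [641.3 -64.5] [15.  67.5] 8.1
orange
93 px [282. 202.] mean [0.6305 0.0424 0.198 ] rect [629.   44.9] [16.1 69.2] 8.0
green
74 px [306. 186.] mean [0.6201 0.1525 0.1981] rect [619.3 153.6] [14.2 64.5] 7.3
```

Call:
{"name": "servo_tool", "arguments": {
  "series": [
    [[0,0,0,0,0,0,0.4],[0,0,0,0,0,0,0.4],[0,0,0,0,0,0,0.4],[0,0,0,0,0,0,0.4],[0,0,0,0,0,0,0.4],[0,0,-0.08,0,0,0,0.4],[0,0,-0.18,0,0,0,0.4],[0,0,-0.2,0,0,0,0.4],[0,0,-0.2,0,0,0,0.4]]
  ]
}}

```text
time_s: 58.08
tool_pos: [0.5134, 0.1471, 0.1909]
tool_rot: [179.7, 0.1, 95.5]
force: [-0.0, 0.3, 1.3]
grip_width: 0.0348
grasp_force: 0.0
```

Call:
{"name": "servo_tool", "arguments": {
  "series": [
    [[0,-0.08,0,0,0,0,0],[0,-0.153,0,0,0,0,0],[0,-0.153,0,0,0,0,0],[0,-0.153,0,0,0,0,0],[0,-0.153,0.08,0,0,0,0],[0,-0.153,0.16,0,0,0,0],[0,-0.153,0.235,0,0,0,0],[0,-0.153,0.235,0,0,0,0],[0,-0.153,0.235,0,0,0,0]]
  ]
}}

```text
time_s: 58.83
tool_pos: [0.4654, 0.1423, 0.1171]
tool_rot: [-179.8, -0.1, 95.6]
force: [0.7, 0.2, 0.7]
grip_width: 0.0007
grasp_force: 0.0
```

Call:
{"name": "servo_tool", "arguments": {
  "series": [
    [[0,0.02,0,0,0,0,0],[0,0.04,0,0,0,0,0],[0,0.055,0,0,0,0,0],[0,0.07,0,0,0,0,0],[0,0.08,0,0,0,0,0],[0,0.09,0,0,0,0,0],[0,0.1,0,0,0,0,0],[0,0.11,0,0,0,0,0],[0,0.12,0,0,0,0,0],[0,0.128,0,0,0,0,0],[0,0.135,0,0,0,0,0],[0,0.135,0,0,0,0,0]]
  ]
}}

```text
time_s: 59.83
tool_pos: [0.5051, 0.146, 0.118]
tool_rot: [-179.8, 0.1, 95.6]
force: [-6.4, -0.3, 4.3]
grip_width: 0.0005
grasp_force: 3.3
```

Call:
{"name": "servo_tool", "arguments": {
  "series": [
    [[0,0.005,0,0,0,0,0],[0,0.01,0,0,0,0,0],[0,0.014,0,0,0,0,0],[0,0.014,0,0,0,0,0]]
  ]
}}

```text
time_s: 60.17
tool_pos: [0.5077, 0.1463, 0.118]
tool_rot: [-179.6, 0.1, 95.6]
force: [-10.5, -1.4, 8.9]
grip_width: 0.0002
grasp_force: 5.3
```

Call:
{"name": "servo_tool", "arguments": {
  "series": [
    [[0,0.005,0,0,0,0,0],[0,0.01,0,0,0,0,0],[0,0.01,0,0,0,0,0],[0,0.01,0,0,0,0,0]]
  ]
}}

```text
time_s: 60.5
tool_pos: [0.5081, 0.1464, 0.118]
tool_rot: [-179.3, 0.2, 95.6]
force: [-18.5, -2.9, 14.7]
grip_width: 0.0002
grasp_force: 9.1
```

```bash
python3 - <<'E'
from h import *
st((.616,.1555))
E
```

```text
ctr s,t [-0.1082  0.0015] z 0.118 [-179.31    0.23   95.62] F [-18.5  -2.9  14.7] 0.00017735334699559718
```

Pin C hit the hard stop too. Retract, verify all three, and view.

Call:
{"name": "servo_tool", "arguments": {
  "series": [
    [[0,-0.06,0,0,0,0,0],[0,-0.13,0,0,0,0,0],[0,-0.13,-0.1,0,0,0,0],[0,-0.13,-0.2,0,0,0,0.5],[0,-0.13,-0.3,0,0,0,0.6],[0,-0.13,-0.4,0,0,0,0.6],[0,-0.13,-0.4,0,0,0,0.6],[0,-0.13,-0.4,0,0,0,0.6]]
  ]
}}

```text
time_s: 61.17
tool_pos: [0.4766, 0.1428, 0.2398]
tool_rot: [179.7, 0.2, 95.5]
force: [-0.4, -0.0, -0.3]
grip_width: 0.0262
grasp_force: 0.0
```

```bash
python3 - <<'E'
from h import *
c=eyes.read_camera('scene');P=pts(c)
for h in((.637,-.0618),(.6253,.0455),(.616,.1555)): home(c,P,h)
moulds(c,P);save(cv2.resize(c['frame'][160:280,190:350],(800,600),interpolation=cv2.INTER_CUBIC),'sc9')
c=eyes.read_camera('top');P=pts(c);H,S,V=hsvs(c['frame']);Z=P[...,2];X=P[...,0];Y=P[...,1];moulds(c,P)
print('fader');comps(c,P,(S>110)&(H>5)&(H<20)&(Z>.065)&(Z<.085)&(V>120)&(abs(Y)<.13)&(X>.38)&(X<.5),4)
comps(c,P,(S>90)&((H<6)|(H>172))&(Z<.035)&(X>.38)&(X<.43)&(abs(Y)<.12),4)
comps(c,P,(S>90)&(H>45)&(H<85)&(Z<.035)&(X>.38)&(X<.43)&(abs(Y)<.12),4)
plan([(.432,-.0785,.18,90.5,0,.6,None)],[(.432,-.0785,.052,90.5,0,.6,None)])
E
```

```text
nose 31 [0.0473 0.0473 0.0477 0.0482] t -0.0035 red 47 [-0.1053 -0.1052 -0.1036 -0.1028]
nose 30 [0.0487 0.0493 0.0497 0.0499] t -0.005 red 36 [-0.1009 -0.1002 -0.1001 -0.0997]
nose 22 [0.0457 0.0468 0.0482 0.0487] t -0.0024 red 35 [-0.1057 -0.1048 -0.1035 -0.1032]
blue
89 px [258. 218.] mean [ 0.6424 -0.0653  0.1982] rect [641.8 -64. ] [15.  68.8] 10.4
orange
94 px [282. 202.] mean [0.6306 0.0423 0.1977] rect [628.5  44.7] [16.6 71.1] 6.7
green
67 px [306. 186.] mean [0.6209 0.1519 0.1979] rect [618.9 152.3] [14.5 66. ] 6.9
blue
132 px [287. 129.] mean [ 0.6371 -0.0604  0.1999] rect [637.3 -60.2] [16. 66.] 4.5
orange
127 px [248. 132.] mean [0.6278 0.0467 0.2004] rect [627.9  46.7] [16.2 65.6] 6.4
green
22 px [218. 135.] mean [0.62   0.1313 0.2006] rect [619.7 132. ] [16.4 11.1] 89.9
fader
14 px [287. 216.] mean [ 0.4024 -0.0786  0.0214] rect [401.9 -79.3] [9.8 9.9] 88.1
11 px [262. 216.] mean [0.4029 0.0015 0.0232] rect [401.9   1.3] [9.8 9.7] 88.7
CALL
8 x [-0.7186, -0.2127, 0.1933, -0.0, 0.0006, 0.0279, 0.6]
 rows 8
CALL
5 x [0.0, -0.0, 0.4267, 0.0, 0.0, 0.0, 0.6]
 rows 5
```

View pics/sc9.png

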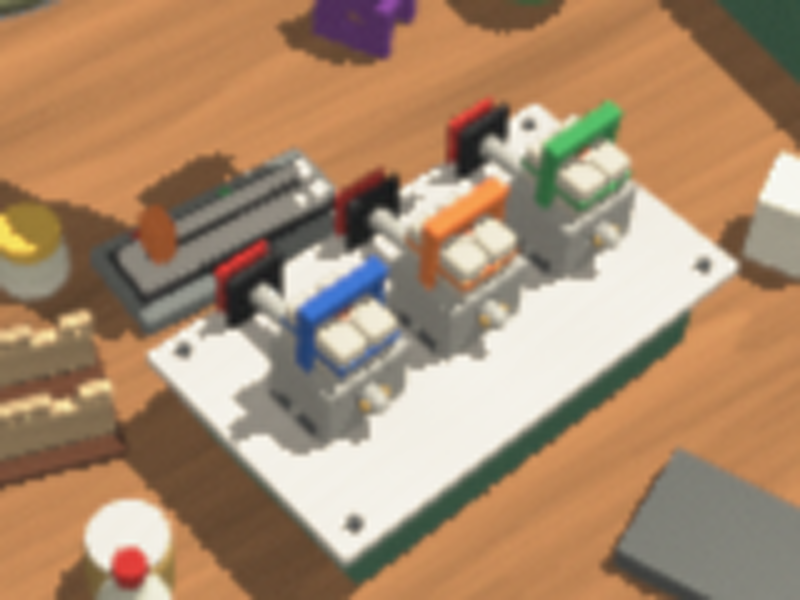

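All three pins are home with their balls showing at the noses (375,398), (492,315) and (605,235), and the buttons out at (243,275), (365,200) and (473,130). Next, the slider, with the gripper turned 90° so its body stays clear of the pin buttons.

```bash
python3 - <<'E'
from h import *
print(get_obs()['qpos'])
plan([(.44,.03,.23,50,0,.6,None)],[(.432,-.0775,.2,0.5,0,.6,None)],[(.432,-.0775,.055,0.5,0,.6,None)])
E
```

```text
[ 53.7689122    3.8473219  -74.9881943  101.32868757   3.91060346
  77.73872433 -16.49747888]
CALL
9 x [-0.3615, -0.1514, 0.0259, 0.0002, 0.0006, 0.2529, 0.6]
 rows 9
CALL
9 x [-0.2916, 0.2099, 0.1, 0.0, -0.0, 0.275, 0.6]
 rows 9
CALL
6 x [0.0, -0.0, 0.4833, 0.0, 0.0, 0.0, 0.6]
 rows 6
```

Call:
{"name": "servo_tool", "arguments": {
  "series": [
    [[-0.361,-0.151,0.026,0,0,0,0.6],[-0.361,-0.151,0.026,0,0,0,0.6],[-0.361,-0.151,0.026,0,0,0,0.6],[-0.361,-0.151,0.026,0,0,0.05,0.6],[-0.361,-0.151,0.026,0,0,0.1,0.6],[-0.361,-0.151,0.026,0,0,0.15,0.6],[-0.361,-0.151,0.026,0,0,0.2,0.6],[-0.361,-0.151,0.026,0,0,0.253,0.6],[-0.361,-0.151,0.026,0,0,0.253,0.6],[-0.361,-0.151,0.026,0,0,0.253,0.6],[-0.361,-0.151,0.026,0,0,0.253,0.6]]
  ]
}}

```text
time_s: 62.18
tool_pos: [0.4393, 0.0304, 0.2293]
tool_rot: [-179.9, 0.1, 49.9]
force: [-0.2, 0.6, 0.5]
grip_width: 0.0519
grasp_force: 0.0
```

```bash
python3 - <<'E'
from h import *
print(get_obs()['qpos'].round(1))
plan([(.432,-.0775,.2,0.5,0,.6,None)])
E
```

```text
[ 70.1 -15.2 -66.  108.5 -14.1  78.2 -32.2]
CALL
9 x [-0.291, 0.213, 0.0978, -0.0001, 0.0006, 0.2746, 0.6]
 rows 9
```

The elbow is near its limits in that direction. Instead I'll push the slider from its red side with closed fingers at yaw 80, which keeps the body clear of the pin buttons.

```bash
python3 - <<'E'
from h import *
plan([(.45,-.12,.22,80,0,0,None)],[(.426,-.125,.18,80,0,0,None)],[(.426,-.125,.064,80,0,0,None)])
E
```

```text
CALL
6 x [-0.3609, 0.35, 0.0311, -0.0005, 0.0004, -0.167, 0]
 rows 6
CALL
3 x [-0.0303, -0.0759, 0.1333, 0.0, 0.0, 0.0, 0]
 rows 3
CALL
5 x [0.0, -0.0, 0.3867, 0.0, 0.0, 0.0, 0]
 rows 5
```

Call:
{"name": "servo_tool", "arguments": {
  "series": [
    [[-0.361,0.35,0.031,0,0,-0.167,0],[-0.361,0.35,0.031,0,0,-0.167,0],[-0.361,0.35,0.031,0,0,-0.167,0],[-0.361,0.35,0.031,0,0,-0.167,0],[-0.361,0.35,0.031,0,0,-0.167,0],[-0.361,0.35,0.031,0,0,-0.167,0],[-0.361,0.35,0.031,0,0,-0.167,0],[-0.361,0.35,0.031,0,0,-0.167,0],[-0.361,0.35,0.031,0,0,-0.167,0]]
  ]
}}

```text
time_s: 62.93
tool_pos: [0.4511, -0.1184, 0.2213]
tool_rot: [180.0, 0.1, 80.2]
force: [-0.0, -0.0, 0.9]
grip_width: 0.003
grasp_force: 0.0
```

```bash
python3 - <<'E'
from h import *
o=get_obs();print(o['qpos'].round(1),o['tool_pos'].round(4))
plan([(.426,-.125,.18,80,0,0,None),(.426,-.125,.064,80,0,0,None)])
c=eyes.read_camera('scene');P=pts(c);H,S,V=hsvs(c['frame']);Z=P[...,2];X=P[...,0];Y=P[...,1]
comps(c,P,(S>100)&(H>5)&(H<20)&(Z>.06)&(Z<.085)&(V>80)&(abs(Y)<.13)&(X>.38)&(X<.5),4)
E
```

```text
[ 71.2  -4.  -56.6 106.5  -3.3  75.7   5.6] [ 0.4511 -0.1184  0.2213]
CALL
3 x [-0.0357, -0.0786, 0.1377, 0.0, 0.0006, 0.001, 0]
5 x [-0.035, -0.0786, 0.5244, 0.0, 0.0006, 0.001, 0]
 rows 8
45 px [221. 205.] mean [ 0.4348 -0.082   0.0701] rect [432.9 -81.3] [30.2 20.3] 3.3
```

Call:
{"name": "servo_tool", "arguments": {
  "series": [
    [[-0.036,-0.078,0.1,0,0,0.001,0],[-0.036,-0.078,0.138,0,0,0.001,0],[-0.036,-0.078,0.22,0,0,0.001,0],[-0.036,-0.078,0.32,0,0,0.001,0],[-0.036,-0.078,0.42,0,0,0.001,0],[-0.036,-0.078,0.5,0,0,0.001,0],[-0.036,-0.078,0.524,0,0,0.001,0],[-0.036,-0.078,0.524,0,0,0.001,0],[-0.036,-0.078,0.524,0,0,0.001,0]]
  ]
}}

```text
time_s: 63.73
tool_pos: [0.4266, -0.1263, 0.0649]
tool_rot: [180.0, 0.0, 79.9]
force: [0.6, 0.5, 0.5]
grip_width: 0.0002
grasp_force: 0.0
```

```bash
python3 - <<'E'
from h import *
o=get_obs();print(o['qpos'].round(1),o['tool_pos'].round(4),o['force'].round(1))
plan([(.426,-.06,.064,80,0,0,None),(.4265,-.028,.064,80,0,0,None)])
E
```

```text
[ 69.6   6.2 -58.  119.9   6.4  56.9  -1.8] [ 0.4266 -0.1263  0.0649] [0.6 0.5 0.5]
CALL
3 x [0.2171, -0.0405, 0.0027, 0.0002, 0.0003, -0.0004, 0]
2 x [0.3224, -0.0575, 0.0026, 0.0002, 0.0003, -0.0004, 0]
 rows 5
```

Call:
{"name": "servo_tool", "arguments": {
  "series": [
    [[0.05,-0.009,0,0,0,0,0],[0.1,-0.018,0,0,0,0,0],[0.15,-0.027,0,0,0,0,0],[0.2,-0.036,0,0,0,0,0],[0.24,-0.043,0,0,0,0,0],[0.28,-0.05,0,0,0,0,0],[0.305,-0.054,0,0,0,0,0],[0.322,-0.057,0,0,0,0,0],[0.322,-0.057,0,0,0,0,0],[0.322,-0.057,0,0,0,0,0]]
  ]
}}

```text
time_s: 64.57
tool_pos: [0.4259, -0.0281, 0.064]
tool_rot: [-180.0, 0.1, 79.9]
force: [-0.4, -0.0, -0.7]
grip_width: 0.0004
grasp_force: 0.0
```

```bash
cat >> h.py <<'E'
def fader():
    o=get_obs();print(o['qpos'].round(1),o['tool_pos'].round(4),o['force'].round(1))
    for n in('scene','top'):
        c=eyes.read_camera(n);P=pts(c);H,S,V=hsvs(c['frame']);Z=P[...,2];X=P[...,0];Y=P[...,1];print(n)
        comps(c,P,(S>100)&(H>5)&(H<20)&(Z>.055)&(Z<.085)&(V>80)&(abs(Y)<.13)&(X>.38)&(X<.5),4)
E
python3 -c "
from h import *
fader()"
```

```text
[ 63.4   3.4 -63.4 122.    3.7  56.5 -12.1] [ 0.4259 -0.0281  0.064 ] [-0.4 -0.  -0.7]
scene
top
```

Call:
{"name": "servo_tool", "arguments": {
  "series": [
    [[-0.1,0.018,0,0,0,0,0],[-0.2,0.036,0,0,0,0,0],[-0.3,0.053,-0.1,0,0,0,0],[-0.3,0.053,-0.2,0,0,0,0],[-0.3,0.053,-0.3,0,0,0,0],[-0.3,0.053,-0.4,0,0,0,0],[-0.3,0.053,-0.4,0,0,0,0],[-0.3,0.053,-0.4,0,0,0,0]]
  ]
}}

```text
time_s: 65.33
tool_pos: [0.4268, -0.1207, 0.1854]
tool_rot: [179.8, 0.2, 79.8]
force: [0.3, -0.2, -0.4]
grip_width: 0.0006
grasp_force: 0.0
```

```bash
python3 - <<'E'
from h import *
fader()
o=get_obs();c=eyes.read_camera('wrist');P=pts(c,o);H,S,V=hsvs(c['frame']);Z=P[...,2];X=P[...,0];Y=P[...,1];print('wrist')
comps(c,P,(S>100)&(H>5)&(H<20)&(Z>.065)&(Z<.085)&(V>80)&(abs(Y)<.13)&(X>.38)&(X<.5),10)
comps(c,P,(S>90)&((H<6)|(H>172))&(Z<.035)&(X>.38)&(X<.43)&(abs(Y)<.12),6)
comps(c,P,(S>70)&(H>40)&(H<85)&(Z<.035)&(X>.38)&(X<.43)&(abs(Y)<.12),6)
E
```

```text
[ 73.4  -7.  -56.4 112.2  -6.   71.6   8.8] [ 0.4268 -0.1207  0.1854] [ 0.3 -0.2 -0.4]
scene
50 px [237. 197.] mean [ 0.4353 -0.0086  0.069 ] rect [433.2  -7.5] [25.7 20.3] 3.7
top
54 px [264. 206.] mean [ 0.4311 -0.0031  0.0748] rect [431.1  -3.2] [15.7 25.1] 89.6
wrist
819 px [236.  49.] mean [ 0.4307 -0.0058  0.0722] rect [430.5  -5.1] [20.1 26.3] 89.9
123 px [224. 137.] mean [ 0.4009 -0.0788  0.0203] rect [400.3 -79. ] [15.1 10.5] 1.9
130 px [208.  56.] mean [0.4012 0.0013 0.0203] rect [400.9   1.4] [ 9.3 13.6] 88.2
```

The slider is 6.8 mm short of the green mark by all three cameras. One more short push.

Call:
{"name": "servo_tool", "arguments": {
  "series": [
    [[0,0,0.1,0,0,0,0],[0,0,0.2,0,0,0,0],[0,0,0.3,0,0,0,0],[0,0,0.4,0,0,0,0],[0.08,-0.014,0.4,0,0,0,0],[0.16,-0.028,0.4,0,0,0,0],[0.23,-0.041,0.4,0,0,0,0],[0.28,-0.05,0.4,0,0,0,0],[0.3,-0.053,0.4,0,0,0,0],[0.312,-0.055,0.4,0,0,0,0],[0.322,-0.057,0.4,0,0,0,0],[0.322,-0.057,0.4,0,0,0,0]]
  ]
}}

```text
time_s: 66.48
tool_pos: [0.4256, -0.0222, 0.0636]
tool_rot: [-179.9, 0.1, 79.9]
force: [0.0, 0.0, -0.1]
grip_width: 0.0003
grasp_force: 0.0
```

Call:
{"name": "servo_tool", "arguments": {
  "series": [
    [[0,0,0,0,0,0,0],[0,0,0,0,0,0,0],[0,0,0,0,0,0,0]]
  ]
}}

```text
time_s: 66.73
tool_pos: [0.4265, -0.0222, 0.0642]
tool_rot: [180.0, 0.0, 79.8]
force: [-0.7, -0.3, 0.2]
grip_width: 0.0005
grasp_force: 0.0
```

Call:
{"name": "servo_tool", "arguments": {
  "series": [
    [[-0.1,0.018,0,0,0,0,0],[-0.2,0.036,0,0,0,0,0],[-0.3,0.053,-0.1,0,0,0,0],[-0.3,0.053,-0.2,0,0,0,0],[-0.3,0.053,-0.3,0,0,0,0],[-0.3,0.053,-0.4,0,0,0,0],[-0.3,0.053,-0.4,0,0,0,0],[-0.3,0.053,-0.4,0,0,0,0]]
  ]
}}

```text
time_s: 67.4
tool_pos: [0.4272, -0.114, 0.1858]
tool_rot: [179.8, 0.2, 79.8]
force: [-0.8, -0.6, -0.6]
grip_width: 0.0003
grasp_force: 0.0
```

```bash
python3 - <<'E'
from h import *
fader()
c=eyes.read_camera('scene');P=pts(c);moulds(c,P)
for h in((.637,-.0618),(.6253,.0455),(.616,.1555)): home(c,P,h)
o=get_obs();c=eyes.read_camera('wrist');P=pts(c,o);H,S,V=hsvs(c['frame']);Z=P[...,2];X=P[...,0];Y=P[...,1];print('wrist')
comps(c,P,(S>100)&(H>5)&(H<20)&(Z>.065)&(Z<.085)&(V>80)&(abs(Y)<.13)&(X>.38)&(X<.5),10)
comps(c,P,(S>70)&(H>40)&(H<85)&(Z<.035)&(X>.38)&(X<.43)&(abs(Y)<.12),6)
E
```

```text
[ 74.9  -7.8 -58.2 112.4  -6.8  71.6   8.8] [ 0.4272 -0.114   0.1858] [-0.8 -0.6 -0.6]
scene
50 px [239. 196.] mean [ 0.4352 -0.0038  0.0683] rect [432.3  -2.9] [18.9 28.6] 86.5
top
58 px [263. 206.] mean [0.4311 0.0017 0.0747] rect [431.3   1.4] [18.6 25.2] 89.6
blue
91 px [258. 218.] mean [ 0.6424 -0.065   0.1981] rect [641.8 -65.3] [13.8 65.8] 6.7
orange
95 px [282. 202.] mean [0.6304 0.0425 0.197 ] rect [622.6  66.8] [ 25.6 118.4] 18.8
green
67 px [306. 186.] mean [0.6205 0.1542 0.1981] rect [620.  153.6] [13.5 65. ] 8.2
nose 29 [0.0476 0.0481 0.0483 0.0508] t -0.0041 red 48 [-0.1048 -0.1038 -0.1035 -0.1035]
nose 28 [0.0482 0.0494 0.0508 0.0516] t -0.0026 red 47 [-0.1019 -0.101  -0.1008 -0.1007]
nose 21 [0.0464 0.0468 0.0472 0.0484] t -0.0027 red 36 [-0.1042 -0.1035 -0.1033 -0.1029]
wrist
816 px [236.  52.] mean [ 0.4307 -0.0011  0.0723] rect [430.6  -0.5] [19.9 26.4] 89.6
128 px [209.  63.] mean [0.4012 0.0012 0.0204] rect [400.7   1.3] [ 9.1 13.6] 87.7
```

```bash
python3 -c "
from h import *
print(env.sign_off())"
```

```text
the job is handed in; nothing more can be done
None
```

The job is handed in: the slider was turned off first, all three moulds stand upright on their bars with pins home and buttons out, and the slider now reads about 78 mm (mark 80 mm, tolerance 6 mm); hand-in returned no verdict.

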